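Measure the projector's throw and set its focus

ROBOT

A 7-joint arm with a two-finger parallel gripper is mounted at the origin on the work surface. World frame = base frame: x ahead of the robot, y to its left, z up, the work surface at z = 0. Lengths are in m, angles in rad, forces in N, time in s.
With the tool pointing down it reaches from about 0.35 to 0.9 m from the base axis. Payload 7.2 kg.
Tool frame: the origin (TCP) lies midway between the tips of the shut fingers; the grasp point (between the pads) lies 19 mm behind it; z points along the fingers, x is the direction in which the jaws open and shut, and the axes are right-handed (so a half turn about z gives the same grasp; the last joint's range is limited). The gripper opens to 85 mm and grips with 20 to 120 N. Pads are 22 mm wide; open, the fingers measure 114 mm over their backs; the gripper's body (76 mm by 85 mm) begins 54 mm behind the grasp point. The pads swing forward as they close: fully open they stand 13 mm farther back than shut.
Start: joints at [1.245, 0.411, -0.013, 1.596, 0.006, 1.134, -0.082], TCP at [0.159, -0.604, 0.231] pointing down, gripper open.
Joint ranges: [-2.95, 2.95], [-0.29, 1.99], [-1.47, 1.44], [0.14, 2.54], [-1.03, 4.17], [0.13, 1.85], [-2.86, 2.86]. Speed limits (rad/s): [2.39, 2.39, 3.01, 3.01, 3.14, 3.14, 3.14].

INTERFACE

Orientations are given as a rotation vector (axis times angle).
In Python, from station import read_state, camera, job_done gives the robot as it stands. The module is installed in compiled form; this text tells all that it offers.
- The arm moves only by the tool send_rows, never from a script. Its argument "increments" is a list of rows, each an object of numbers: "rx", "ry", "rz": the turn, a rotation vector about the tool's x, y, z in rad; "x", "y", "z": the shift along the tool's x, y, z in mm; "fingers": the opening in per cent of the stroke, from 0 (shut) to 100 (fully open). In form: [{"rx": .., "ry": .., "rz": .., "x": .., "y": .., "z": .., "fingers": ..}, ...]. A call has 1 to 5 rows; each row shifts and turns the pose as measured when the row begins, along the tool's axes as they then stand; what a row does not reach is not made up. A row lasts 1/12 s, in which the tool goes at most 41.7 mm and 7.16 degrees, less where a joint would pass 70% of its speed; a pose out of reach is approached as far as the arm can. A call is refused whole if a number of a shift passes 41.7 or a number of a turn 0.125, either way. A call with a gripper value outside its range is refused whole. The fingers move at their own pace and stop on an object; "force" is the grip in N (left out, the last holds). Time passes only in rows, so rows that do not move let the fingers close. It gives the time, the measured TCP pose, the force and the opening at its end, in the units of the state.
- read_state(): the state, without advancing time (a new reading comes with each control period).
- camera(name): name is "side" or "top" or "wrist"; returns a dict with "frame" (420x560x3 uint8, red, green, blue), "z_map" (420x560 float32, m along the optical axis (not along the pixel's ray), 0 where there is no reading), "K" (3x3 intrinsics, pixels), "cam_to_world" (4x4, takes a point from camera to world coordinates). Camera axes: x right, y down, z forward; pixel columns grow to the right and rows downward; lengths in m; the calibration is good to about 2 mm. The wrist camera is an equidistant fisheye: a pixel r from the principal point sees the ray r / f radians off the axis. A picture is of the moment at which its call begins.
- job_done(): hands the job in, once; it reports no verdict.
The state is a dict: "time": time; "joint_pos": joint angles; "qvel": joint speeds; "joint_efforts": joint torques, N m; "eef_pos": TCP position; "tcp_rot": TCP orientation; "ft_force": force on the tool from outside, world axes, zero at the start; "ft_torque": the same for the moment, N m; "width": finger opening in m.
Only numpy, scipy, OpenCV 4.12 (cv2) and the standard library are available. Lean on these libraries where they do the work, as an engineer would, in place of code of your own. Each camera call takes 0.05 s, during which the arm holds its last target. There are 200 camera calls.

TASK

Get the pattern projector ready for the drone on its stand: put every paint pot that is out upright in the teal tray, and turn the focus knob until its white pointer points at the orange mark. Measure the throw: hook the tape measure over the red bar (hook on the projector side), back the case away until its back end meets the orange plate of the drone stand, set it down on the desk there, and only then press its red lock button fully down; leave it lying hooked and locked. Leave the bottle, bowl and phone where they are.

Things in the scene. Friction and masses are not known exactly. Their poses are not given: they have to be found in the camera images.
- pot1_center (a point): centre of the red paint pot, a loose upright round jar 36 mm in diameter and 44 mm tall with a screw cap of the same colour (60 g; the point is 22 mm above its underside, z axis up through the cap). Three to five of the five pots are present; None if absent
- pot2_center (a point): centre of the blue paint pot, a loose upright round jar 36 mm in diameter and 44 mm tall with a screw cap of the same colour (60 g; the point is 22 mm above its underside, z axis up through the cap). Three to five of the five pots are present; None if absent
- pot3_center (a point): centre of the green paint pot, a loose upright round jar 36 mm in diameter and 44 mm tall with a screw cap of the same colour (60 g; the point is 22 mm above its underside, z axis up through the cap). Three to five of the five pots are present; None if absent
- pot4_center (a point): centre of the yellow paint pot, a loose upright round jar 36 mm in diameter and 44 mm tall with a screw cap of the same colour (60 g; the point is 22 mm above its underside, z axis up through the cap). Three to five of the five pots are present; None if absent
- pot5_center (a point): centre of the white paint pot, a loose upright round jar 36 mm in diameter and 44 mm tall with a screw cap of the same colour (60 g; the point is 22 mm above its underside, z axis up through the cap). Three to five of the five pots are present; None if absent
- paint_tray: teal lipped tray fixed to the desk, 76 mm (its x) by 300 mm (its y), lip 10 mm high, wall 4 mm, floor 4 mm thick; origin at the centre of its underside on the desk. The pots go here; five fit in a row along y at 54 mm spacing
- bar (a point): red measuring bar, 90 mm wide (x), 6 mm thick (y) and 16 mm tall, standing on the projector's thin (3 mm) foot plate in front of the lens. The point is the middle of the top edge of its projector-side face, where the tape hook must bear. Its y axis points level from the bar to the projector, the bar's other face is at y = -6 mm; z up. 45 mm of free room lies between the bar and the projector's front (32 mm at the lens). Fixed; the projector's place and yaw vary
- case_center (a point): centre of the yellow tape measure's case, a loose box 38 mm (x) by 70 mm (y) by 60 mm tall standing on a grippy rubber foot; point 30 mm above its underside, z up, y axis along the blade towards the hook. 0.5 kg in all. Set down on the desk, it stays put against the pull of its spring
- case_back (a point): middle of the back end of the tape case, 35 mm behind the case centre, 20 mm above its underside
- tape_hook (a point): lower tip of the steel hook on the blade's end: centre of the inner (case-side) face of the 22 mm wide, 3 mm thick tooth. With the case standing on the desk it is 7 mm above the desk; the blade's underside is at 19 mm, so the blade passes over the 16 mm bar. Retracted, it stands 63 mm ahead of the case centre (28 mm ahead of the case's front)
- tape_blade (a joint): length of blade drawn out of the case, m: 0 retracted, up to 0.16; a spring pulls it in with 1.6 to 2.3 N
- lock_top (a point): top of the red square lock button (18 mm) on top of the case, 18 mm ahead of the case centre towards the hook, 68 mm above the desk
- tape_lock (a joint): travel of the lock button, m: 0 up (blade free), 0.005 pressed fully down (blade gripped). Takes about 3 to 8 N, stays down by itself and cannot be released again; do not press before the tape is drawn out
- stand_face (a point): orange upright front plate of the plywood stand that holds the grey drone, 90 mm wide and 45 mm tall, 6 mm thick, fixed; the point is in its face towards the bar, 20 mm above the desk. Its y axis points out of the face, roughly towards the bar; its distance from the bar varies (pull of 70 to 140 mm). The drone behind it begins 54 mm back from the face at heights of 55 to 92 mm
- knob_grip (a point): centre of the grip of the focus knob on top of the projector, on its vertical axis: an upright bar 42 mm long (x), 12 mm thick (y) and 22 mm tall (point 12 mm below its top, 84 mm above the desk, 22 mm above the projector's top); x axis points to the end with the white pointer line
- knob_pointer (a point): end of the white pointer line of the knob, 24 mm from its axis
- focus_knob (a joint): angle of the focus knob, rad, counter-clockwise from above positive, range -2.9 to 2.9; stays where it is left
- focus_mark (a point): inner end of the orange mark on the black dial round the knob, at 24 mm from the knob's axis, where the pointer must point. Seen from the knob's start, the mark lies 0.9 to 2.9 rad counter-clockwise
- red_bottle: bystander: red paint bottle, 56 mm in diameter, 150 mm tall; origin at its underside
- teal_bowl: bystander: teal bowl, 110 mm across, 45 mm tall; origin at its underside
- phone: bystander: phone lying flat, 72 by 145 by 9 mm; origin at its underside
Things that resemble listed ones, but are neither listed nor needed, are in the scene too. Several things look just like the part that bears pot1_center: the one meant starts farthest from the robot's base. There is more than one size of the part that bears pot3_center; the job needs the smaller.

How it is judged:
On the way, in this order (a step that is already met when the one before it is completed fails the run):
1. the tape is hooked over the bar and drawn out until the back of its case meets the stand, not yet locked (y of tape_hook in the frame of bar between -0.005 and 0.006 m and z of tape_hook in the frame of bar below -0.004 m and x of tape_hook in the frame of bar between -0.04 and 0.04 m and y of case_back in the frame of stand_face between -0.004 and 0.01 m and x of case_back in the frame of stand_face between -0.04 and 0.04 m and angle between case_center's own z axis and vertical below 0.1 rad and value of joint tape_blade above 0.05 m and value of joint tape_lock below 0.001 m), for 0.2 s.
2. the tape is locked there (y of tape_hook in the frame of bar between -0.005 and 0.006 m and z of tape_hook in the frame of bar below -0.004 m and x of tape_hook in the frame of bar between -0.04 and 0.04 m and y of case_back in the frame of stand_face between -0.004 and 0.01 m and x of case_back in the frame of stand_face between -0.04 and 0.04 m and angle between case_center's own z axis and vertical below 0.1 rad and value of joint tape_blade above 0.05 m and value of joint tape_lock above 0.003 m), for 0.2 s.
At the end, for the whole second after the job is handed in: hook on the projector side of the bar (within 6 mm of its face, 4 mm below its top), 50 mm of blade out, case on the desk with its back within 10 mm of the orange plate, lock down over 3 mm, pointer within 3.5 mm (8 degrees) of the mark, all present pots upright and still in the tray (all of step 2 and height (world z) of case_center below 0.034 m and horizontal distance between knob_pointer and focus_mark below 0.0035 m and x of pot1_center in the frame of paint_tray between -0.034 and 0.034 m and y of pot1_center in the frame of paint_tray between -0.146 and 0.146 m and z of pot1_center in the frame of paint_tray between 0.015 and 0.032 m and angle between each of pot1_center, pot2_center, pot3_center, pot4_center, pot5_center's own z axis and vertical below 0.2 rad and x of pot2_center in the frame of paint_tray between -0.034 and 0.034 m and y of pot2_center in the frame of paint_tray between -0.146 and 0.146 m and z of pot2_center in the frame of paint_tray between 0.015 and 0.032 m and x of pot3_center in the frame of paint_tray between -0.034 and 0.034 m and y of pot3_center in the frame of paint_tray between -0.146 and 0.146 m and z of pot3_center in the frame of paint_tray between 0.015 and 0.032 m and x of pot4_center in the frame of paint_tray between -0.034 and 0.034 m and y of pot4_center in the frame of paint_tray between -0.146 and 0.146 m and z of pot4_center in the frame of paint_tray between 0.015 and 0.032 m and x of pot5_center in the frame of paint_tray between -0.034 and 0.034 m and y of pot5_center in the frame of paint_tray between -0.146 and 0.146 m and z of pot5_center in the frame of paint_tray between 0.015 and 0.032 m); the robot touches nothing.
It fails at once if the red bottle was moved by more than 3 cm (distance of red_bottle from where it was at the start of the episode above 0.03 m).
It fails at once if the teal bowl was moved by more than 3 cm (distance of teal_bowl from where it was at the start of the episode above 0.03 m).
It fails at once if the phone was moved by more than 3 cm (distance of phone from where it was at the start of the episode above 0.03 m).
Of pot1, pot2, pot3, pot4, pot5 only 3 to 5 are there at a start; the rules pass over those that are not, and their reading is None.
At some moment in a run one of pot1, pot2, pot3, pot4, pot5 may be knocked a few centimetres aside while the robot is not near it.
It also fails if it takes over 210 s, if anything falls off the work surface, if the arm or the gripper's body presses on something with over 40 N, if the wrist force passes 120 N, or if a joint passes its speed limit or range.

## Working session

There is one attempt and no reset: what is moved stays moved. The work goes in short steps, Python scripts to look and compute and a tool call to move; the robot and the scene stay as the last step left them, time stands still between calls to the robot, and variables do not carry over. Pictures are saved under pics/ and viewed, about 12 in all and at most 16, crops included, and the job is handed in when it is done.

Besides the shell and the picture viewer there is one more tool, called after ">>>" as a command line: name --argument value ..., lists and objects as JSON in quotes. send_rows: Moves the arm, as the interface text tells. Its arguments: {"type":"object","properties":{"increments":{"type":"array","items":{"type":"object","properties":{"rx":{"type":"number"},"ry":{"type":"number"},"rz":{"type":"number"},"x":{"type":"number"},"y":{"type":"number"},"z":{"type":"number"},"fingers":{"type":"number"}}}},"force":{"type":"number"}},"required":["increments"]}

```bash
mkdir -p pics; ls
cat > h.py <<'E'
import numpy as np, cv2
from station import read_state, camera, job_done
from scipy.spatial.transform import Rotation as R
def shot(n):
    c=camera(n); np.savez(f'{n}.npz',**c); return c
def save(img,name,scale=1):
    cv2.imwrite('pics/'+name,cv2.resize(img[:,:,::-1],None,fx=scale,fy=scale,interpolation=cv2.INTER_CUBIC))
def world(c):
    z=c['z_map'];K=c['K'];v,u=np.mgrid[:420,:560]
    P=np.stack([(u-K[0,2])/K[0,0]*z,(v-K[1,2])/K[1,1]*z,z],-1)
    T=c['cam_to_world']; W=P@T[:3,:3].T+T[:3,3]; W[z==0]=np.nan
    return W
E
python3 - <<'E'
from h import *
for n in ('side','top'):
    c=shot(n); save(c['frame'],n+'0.png',1.42); print(c['K'],c['cam_to_world'])
print(read_state())
E
```

```text
pics
[[384.27204251   0.         275.75474054]
 [  0.         384.27204251 206.88179612]
 [  0.           0.           1.        ]] [[-0.85055221 -0.36886906  0.3748287   0.23321677]
 [-0.52573632  0.57915308 -0.62304336  0.60669372]
 [ 0.01273822 -0.72699197 -0.68652779  0.73889944]
 [ 0.          0.          0.          1.        ]]
[[518.11233289   0.         277.01806537]
 [  0.         518.11233289 204.37296996]
 [  0.           0.           1.        ]] [[ 1.21006362e-02 -9.86140105e-01  1.65472863e-01  3.18948455e-01]
 [-9.99886256e-01 -1.04433734e-02  1.08817266e-02 -1.44123449e-03]
 [-9.00281213e-03 -1.65585717e-01 -9.86154308e-01  1.61023097e+00]
 [ 0.00000000e+00  0.00000000e+00  0.00000000e+00  1.00000000e+00]]
{'time': 0.1, 'joint_pos': array([ 1.24481921,  0.41183756, -0.0127102 ,  1.59696589,  0.00558484,
        1.13431178, -0.08221029]), 'qvel': array([ 0.00063597, -0.00101349, -0.00101697, -0.00108256,  0.00117776,
       -0.0006671 , -0.00073677]), 'joint_efforts': array([ 3.63967381e-03, -6.01823473e+01,  6.85036909e-01, -3.00089550e+01,
        1.40668897e-02,  6.36105862e-03, -2.34204941e-05]), 'eef_pos': array([ 0.15918263, -0.60391844,  0.23052391]), 'tcp_rot': array([-2.48788710e+00,  1.91697306e+00,  1.93479993e-03]), 'ft_force': array([-0.3185125 ,  0.71861607,  0.68062238]), 'ft_torque': array([0.0041723 , 0.04101499, 0.0057031 ]), 'width': 0.08564185924796515}
```

View pics/top0.png

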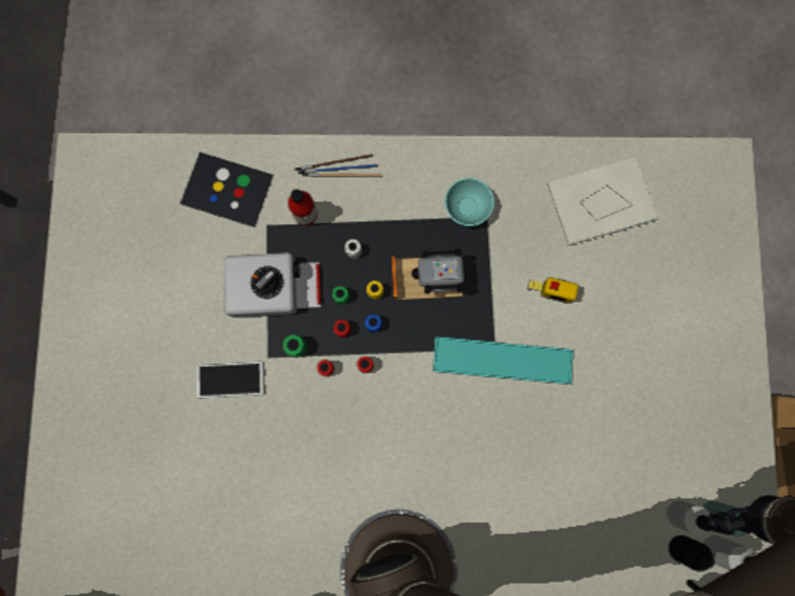

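View pics/side0.png

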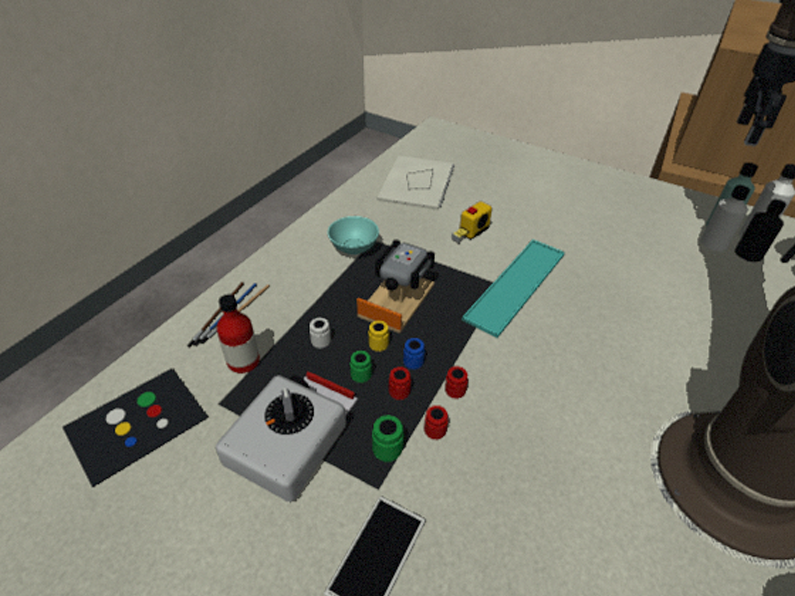

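The top view (shown at x1.42) shows:
- **Reds:** (341,327), (326,368) and (365,365). The first looks farthest from the base.
- **Greens:** (340,294) is small and (293,345) is large.
- **Other pots:** white (353,248), yellow (375,289), blue (373,323).
- **Fixtures:** knob (266,282), bar (319,284), stand plate (394,277), tape (560,289), tray (503,360).

Next I'll measure these.

```bash
cat >> h.py <<'E'
def blob(W,H,cond,u,v,r):
    """points of world map W near pixel u,v (native) meeting cond"""
    m=np.zeros(cond.shape,bool); m[max(0,v-r):v+r+1,max(0,u-r):u+r+1]=1
    m&=cond; return W[m]
E
python3 - <<'E'
from h import *
c=dict(np.load('top.npz')); W=world(c); f=c['frame'].astype(int)
hsv=cv2.cvtColor(c['frame'],cv2.COLOR_RGB2HSV)
print('desk z',np.nanmedian(W[300:320,100:140,2]))
s=1/1.42
for n,(u,v) in dict(redA=(341,327),redB=(326,368),redC=(365,365),greenS=(340,294),greenL=(293,345),white=(353,248),yellow=(375,289),blue=(373,323)).items():
    u,v=round(u*s),round(v*s)
    p=W[v-12:v+13,u-12:u+13].reshape(-1,3); zt=np.nanpercentile(p[p[:,2]>.02][:,2],90)
    t=p[(p[:,2]>zt-.006)]
    q=p[p[:,2]>.02]
    mm=(t[:,:2].max(0)+t[:,:2].min(0))/2
    print(n,'ztop %.3f'%zt,'mean',t[:,:2].mean(0).round(4),'mid',mm.round(4),'ext',np.ptp(t[:,:2],axis=0).round(3),len(t),'dist %.3f'%np.hypot(*mm))
# tray
def rect(p): 
    r=cv2.minAreaRect(p[:,:2].astype(np.float32)*1000); return r
m=(hsv[...,0]>80)&(hsv[...,0]<95)&(hsv[...,1]>100); m[:220]=0
p=W[m]; print('tray',rect(p),np.nanmedian(p[:,2]))
for nm,lo,hi,reg,smin in (('plate',8,16,(np.s_[170:220],np.s_[270:284]),180),('bar',0,6,(np.s_[180:220],np.s_[215:232]),120),('barhi',174,180,(np.s_[180:220],np.s_[215:232]),120),('case',20,33,(np.s_[185:220],np.s_[370:420]),120),('lock',0,6,(np.s_[185:220],np.s_[370:420]),150),('mark',5,16,(np.s_[180:220],np.s_[165:210]),130)):
    m=np.zeros((420,560),bool); m[reg]=1; m&=(hsv[...,0]>=lo)&(hsv[...,0]<=hi)&(hsv[...,1]>smin)
    p=W[m]; p=p[~np.isnan(p[:,0])]
    if len(p)>2: print(nm,len(p),rect(p),'z',np.percentile(p[:,2],[5,50,95]).round(3),'mean',p.mean(0).round(4))
a=c['frame'][160:270,150:310]; b=c['frame'][175:230,360:420]
save(a,'crop1.png',5)
E
```

```text
desk z 0.00015963967129040135
redA ztop 0.048 mean [0.5013 0.1255] mid [0.5012 0.1259] ext [0.031 0.028] 69 dist 0.517
redB ztop 0.049 mean [0.4145 0.1596] mid [0.4147 0.1599] ext [0.027 0.028] 70 dist 0.444
redC ztop 0.049 mean [0.4219 0.0743] mid [0.4226 0.0742] ext [0.029 0.03 ] 58 dist 0.429
greenS ztop 0.049 mean [0.5744 0.131 ] mid [0.5735 0.1304] ext [0.029 0.028] 58 dist 0.588
greenL ztop 0.062 mean [0.461 0.227] mid [0.4608 0.2261] ext [0.04  0.039] 111 dist 0.513
white ztop 0.048 mean [0.6773 0.1053] mid [0.6772 0.1053] ext [0.03  0.028] 69 dist 0.685
yellow ztop 0.048 mean [0.5857 0.0552] mid [0.5857 0.0558] ext [0.031 0.031] 61 dist 0.588
blue ztop 0.048 mean [0.5134 0.0594] mid [0.5115 0.0577] ext [0.031 0.031] 59 dist 0.515
tray ((310.585205078125, -365.290283203125), (631.4203491210938, 179.80792236328125), 53.42814254760742) 0.004847846256358368
plate 73 ((618.1201782226562, 15.636096954345703), (100.36479187011719, 7.498032569885254), 4.449652671813965) z [-0.003  0.043  0.05 ] mean [0.6134 0.0152 0.03  ]
bar 71 ((600.0479125976562, 183.93460083007812), (86.64462280273438, 8.922882080078125), 3.403116226196289) z [0.002 0.016 0.022] mean [0.5998 0.1826 0.0138]
barhi 5 ((629.35205078125, 181.59422302246094), (17.98371696472168, 0.6703423857688904), 4.8135576248168945) z [-0.006  0.001  0.002] mean [ 6.292e-01  1.817e-01 -6.000e-04]
case 344 ((594.1116333007812, -330.4814453125), (97.85195922851562, 47.37944793701172), 62.64464569091797) z [0.019 0.057 0.065] mean [ 0.5876 -0.3341  0.0499]
lock 20 ((591.631103515625, -325.08441162109375), (12.860587120056152, 13.26950740814209), 10.90471363067627) z [0.062 0.068 0.073] mean [ 0.5926 -0.3255  0.068 ]
mark 10 ((607.7942504882812, 311.4190979003906), (11.243356704711914, 8.209097862243652), 81.2464828491211) z [0.056 0.065 0.07 ] mean [0.6066 0.3126 0.064 ]
```

View pics/crop1.png

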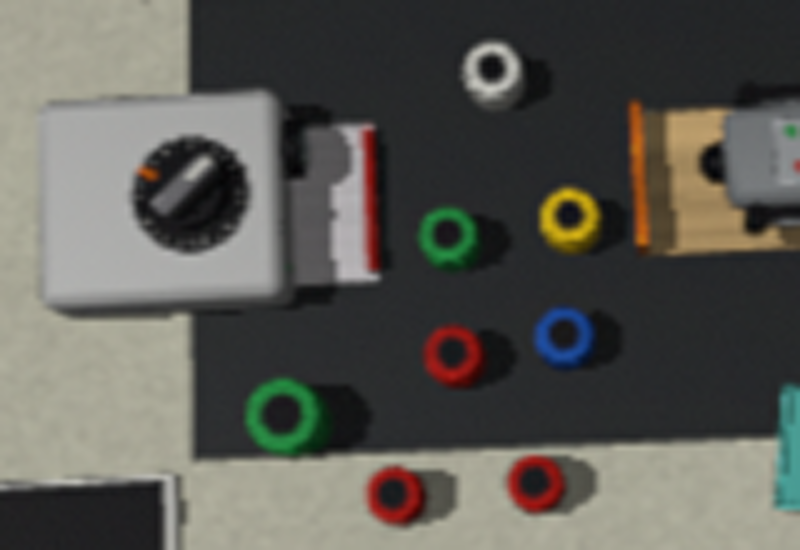

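Pots: all five are present. The red meant is (452,355) in the crop, 0.517 m from the base against 0.444 and 0.429 m for the others. The green meant is the small one at (448,236), top about 0.048 m against 0.062 m for the large one. The knob's white line points to the upper right at about 56° in the image, and the orange mark is at about 153°, so the turn is roughly 1.7 rad counter-clockwise, which fits the given range. Next I'll fit the tray and plan the first move.

```bash
cat >> h.py <<'E'
def yaw_of(rv):
    x=R.from_rotvec(rv).as_matrix()[:,0]; return np.arctan2(x[1],x[0])
def down(yaw):  # tool down, tool x at world yaw
    return R.from_matrix(np.array([[np.cos(yaw),np.sin(yaw),0],[np.sin(yaw),-np.cos(yaw),0],[0,0,-1.]]).reshape(3,3))
def plan(*wps,step=38,turn=.12):
    """print rows from the state through (x,y,z,yaw) waypoints"""
    s=read_state(); p=np.array(s['eef_pos']); r=R.from_rotvec(s['tcp_rot']); out=[]
    for w in wps:
        t=np.array(w[:3]); rt=down(w[3])
        n=int(max(np.ceil(np.linalg.norm(t-p)*1000/step),np.ceil((r.inv()*rt).magnitude()/turn),1))
        for i in range(n):
            d=r.inv().apply((t-p)/(n-i))*1000; e=(r.inv()*rt).as_rotvec()/(n-i)
            out.append({k:round(float(v),3 if k[0]=='r' else 1) for k,v in zip(('x','y','z','rx','ry','rz'),(*d,*e)) if abs(v)>(.0015 if k[0]=='r' else .05)})
            p=p+(t-p)/(n-i); r=r*R.from_rotvec(e)
        out.append('|')
    print(str(out).replace("'",'"'))
def st():
    s=read_state(); print('t %.2f'%s['time'],s['eef_pos'].round(4),'yaw %.3f'%yaw_of(s['tcp_rot']),'w %.4f'%s['width'],'F',s['ft_force'].round(1),'q',s['joint_pos'].round(2))
E
python3 - <<'E'
from h import *
c=dict(np.load('top.npz')); W=world(c)
hsv=cv2.cvtColor(c['frame'],cv2.COLOR_RGB2HSV)
m=(hsv[...,0]>80)&(hsv[...,0]<98)&(hsv[...,1]>100); m[:220]=0;m[285:]=0;m[:,:290]=0;m[:,420:]=0
p=W[m]; print(m.sum()); 
print('tray',cv2.minAreaRect(p[:,:2].astype(np.float32)*1000),p.mean(0),np.nanmedian(p[:,2]))
e=np.linalg.eigh(np.cov(p[:,:2].T))[1][:,1]; e*=np.sign(e[1]); print(e)
for k in (-108,-54,0,54,108): print((p.mean(0)[:2]+e*k/1000).round(4))
st(); plan((.53,.1,.23,0))
E
```

```text
2362
tray ((nan, nan), (0.0, 0.0), 0.0) [nan nan nan] 0.004838176352684798
[nan nan]
[nan nan]
[nan nan]
[nan nan]
[nan nan]
[nan nan]
t 0.10 [ 0.1592 -0.6039  0.2305] yaw -1.313 w 0.0856 F [-0.3  0.7  0.7] q [ 1.24  0.41 -0.01  1.6   0.01  1.13 -0.08]
[{"x": -27.9, "y": -25.6, "z": 0.1, "rz": -0.063}, {"x": -26.3, "y": -27.3, "z": 0.1, "rz": -0.063}, {"x": -24.5, "y": -28.9, "z": 0.1, "rz": -0.063}, {"x": -22.6, "y": -30.4, "z": 0.1, "rz": -0.063}, {"x": -20.7, "y": -31.7, "z": 0.1, "rz": -0.063}, {"x": -18.7, "y": -33.0, "z": 0.1, "rz": -0.063}, {"x": -16.6, "y": -34.1, "rz": -0.063}, {"x": -14.4, "y": -35.0, "rz": -0.063}, {"x": -12.2, "y": -35.9, "rz": -0.063}, {"x": -9.9, "y": -36.6, "rz": -0.063}, {"x": -7.6, "y": -37.1, "rz": -0.063}, {"x": -5.3, "y": -37.5, "rz": -0.063}, {"x": -2.9, "y": -37.8, "rz": -0.063}, {"x": -0.6, "y": -37.9, "rz": -0.063}, {"x": 1.8, "y": -37.8, "rz": -0.063}, {"x": 4.1, "y": -37.7, "rz": -0.063}, {"x": 6.5, "y": -37.3, "rz": -0.063}, {"x": 8.8, "y": -36.8, "rz": -0.063}, {"x": 11.1, "y": -36.2, "rz": -0.063}, {"x": 13.3, "y": -35.5, "rz": -0.063}, {"x": 15.5, "y": -34.6, "rz": -0.063}, "|"]
```

>>> send_rows --increments '[{"x":-28,"y":-26,"rz":-0.063},{"x":-26,"y":-27,"rz":-0.063},{"x":-24,"y":-29,"rz":-0.063},{"x":-23,"y":-30,"rz":-0.063},{"x":-21,"y":-32,"rz":-0.063}]'

```text
invalid input
```

>>> send_rows --increments '[{"x":-19,"y":-33,"rz":-0.063},{"x":-17,"y":-34,"rz":-0.063},{"x":-14,"y":-35,"rz":-0.063},{"x":-12,"y":-36,"rz":-0.063},{"x":-10,"y":-37,"rz":-0.063}]'

```text
invalid input
```

>>> send_rows --increments '[{"x":-8,"y":-37,"rz":-0.063},{"x":-5,"y":-37,"rz":-0.063},{"x":-3,"y":-38,"rz":-0.063},{"y":-38,"rz":-0.063},{"x":2,"y":-38,"rz":-0.063}]'

```text
invalid input
```

Run:
```python
from h import *
c=dict(np.load('top.npz')); W=world(c)
hsv=cv2.cvtColor(c['frame'],cv2.COLOR_RGB2HSV)
m=(hsv[...,0]>80)&(hsv[...,0]<98)&(hsv[...,1]>100); m[:220]=0;m[285:]=0;m[:,:290]=0;m[:,420:]=0
p=W[m]; p=p[~np.isnan(p[:,0])]
print('tray',cv2.minAreaRect(p[:,:2].astype(np.float32)*1000),p.mean(0))
e=np.linalg.eigh(np.cov(p[:,:2].T))[1][:,1]; e*=np.sign(e[1]); print(e,np.arctan2(e[1],e[0]))
for k in (-108,-54,0,54,108): print((p.mean(0)[:2]+e*k/1000).round(4))
st(); plan((.574,.131,.15,0))
```

```text
tray ((438.6794128417969, -221.9567108154297), (300.4619140625, 77.45832061767578), 85.23930358886719) [ 0.43792353 -0.22160554  0.00500635]
[0.09110485 0.99584131] 1.4795649750815778
[ 0.4281 -0.3292]
[ 0.433  -0.2754]
[ 0.4379 -0.2216]
[ 0.4428 -0.1678]
[ 0.4478 -0.1141]
t 0.10 [ 0.1592 -0.6039  0.2305] yaw -1.313 w 0.0856 F [-0.3  0.7  0.7] q [ 1.24  0.41 -0.01  1.6   0.01  1.13 -0.08]
[{"x": -26.3, "y": -25.6, "z": 3.5, "rz": -0.057}, {"x": -24.8, "y": -27.0, "z": 3.5, "rz": -0.057}, {"x": -23.2, "y": -28.4, "z": 3.5, "rz": -0.057}, {"x": -21.5, "y": -29.7, "z": 3.5, "rz": -0.057}, {"x": -19.8, "y": -30.9, "z": 3.5, "rz": -0.057}, {"x": -18.0, "y": -32.0, "z": 3.5, "rz": -0.057}, {"x": -16.2, "y": -32.9, "z": 3.5, "rz": -0.057}, {"x": -14.3, "y": -33.8, "z": 3.5, "rz": -0.057}, {"x": -12.3, "y": -34.6, "z": 3.5, "rz": -0.057}, {"x": -10.3, "y": -35.2, "z": 3.5, "rz": -0.057}, {"x": -8.3, "y": -35.7, "z": 3.5, "rz": -0.057}, {"x": -6.2, "y": -36.2, "z": 3.5, "rz": -0.057}, {"x": -4.2, "y": -36.5, "z": 3.5, "rz": -0.057}, {"x": -2.1, "y": -36.6, "z": 3.5, "rz": -0.057}, {"y": -36.7, "z": 3.5, "rz": -0.057}, {"x": 2.1, "y": -36.6, "z": 3.5, "rz": -0.057}, {"x": 4.2, "y": -36.5, "z": 3.5, "rz": -0.057}, {"x": 6.3, "y": -36.2, "z": 3.5, "rz": -0.057}, {"x": 8.3, "y": -35.7, "z": 3.5, "rz": -0.057}, {"x": 10.3, "y": -35.2, "z": 3.5, "rz": -0.057}, {"x": 12.3, "y": -34.6, "z": 3.5, "rz": -0.057}, {"x": 14.3, "y": -33.8, "z": 3.5, "rz": -0.057}, {"x": 16.2, "y": -32.9, "z": 3.5, "rz": -0.057}, "|"]
```

All keys are probably required, so I'll send full rows.

>>> send_rows --increments '[{"x":-28,"y":-26,"z":0,"rx":0,"ry":0,"rz":-0.063,"fingers":60},{"x":-26,"y":-27,"z":0,"rx":0,"ry":0,"rz":-0.063,"fingers":60},{"x":-24,"y":-29,"z":0,"rx":0,"ry":0,"rz":-0.063,"fingers":60},{"x":-23,"y":-30,"z":0,"rx":0,"ry":0,"rz":-0.063,"fingers":60},{"x":-21,"y":-32,"z":0,"rx":0,"ry":0,"rz":-0.063,"fingers":60}]' --force 30

```text
time: 0.52
eef_pos: [0.2427, -0.4363, 0.2263]
tcp_rot: [2.756, -1.506, -0.01]
ft_force: [1.3, 0.6, 0.2]
width: 0.0511
```

>>> send_rows --increments '[{"x":-19,"y":-33,"z":0,"rx":0,"ry":0,"rz":-0.063,"fingers":60},{"x":-17,"y":-34,"z":0,"rx":0,"ry":0,"rz":-0.063,"fingers":60},{"x":-14,"y":-35,"z":0,"rx":0,"ry":0,"rz":-0.063,"fingers":60},{"x":-12,"y":-36,"z":0,"rx":0,"ry":0,"rz":-0.063,"fingers":60},{"x":-10,"y":-37,"z":0,"rx":0,"ry":0,"rz":-0.063,"fingers":60}]'

```text
time: 0.93
eef_pos: [0.3312, -0.258, 0.2251]
tcp_rot: [2.966, -1.033, -0.013]
ft_force: [1.1, -1.1, 0.4]
width: 0.0513
```

>>> send_rows --increments '[{"x":-8,"y":-37,"z":0,"rx":0,"ry":0,"rz":-0.063,"fingers":60},{"x":-5,"y":-37,"z":0,"rx":0,"ry":0,"rz":-0.063,"fingers":60},{"x":-3,"y":-38,"z":0,"rx":0,"ry":0,"rz":-0.063,"fingers":60},{"x":0,"y":-38,"z":0,"rx":0,"ry":0,"rz":-0.063,"fingers":60},{"x":2,"y":-38,"z":0,"rx":0,"ry":0,"rz":-0.063,"fingers":60}]'

```text
time: 1.35
eef_pos: [0.4169, -0.0794, 0.2249]
tcp_rot: [3.095, -0.531, -0.012]
ft_force: [0.6, -0.4, 0.6]
width: 0.0511
```

Run:
```python
from h import *
st(); plan((.574,.131,.15,0))
```

```text
t 1.35 [ 0.4169 -0.0794  0.2249] yaw -0.340 w 0.0511 F [ 0.6 -0.4  0.6] q [ 0.61  0.12 -0.57  2.02  0.07  1.03 -0.34]
[{"x": 9.8, "y": -31.4, "z": 9.2, "rz": -0.043}, {"x": 11.1, "y": -30.9, "z": 9.2, "rz": -0.043}, {"x": 12.4, "y": -30.4, "z": 9.2, "rz": -0.043}, {"x": 13.7, "y": -29.9, "z": 9.3, "rz": -0.043}, {"x": 14.9, "y": -29.3, "z": 9.3, "rz": -0.043}, {"x": 16.2, "y": -28.6, "z": 9.3, "rz": -0.043}, {"x": 17.4, "y": -27.9, "z": 9.3, "rz": -0.043}, {"x": 18.5, "y": -27.1, "z": 9.3, "rz": -0.043}, "|"]
```

>>> send_rows --increments '[{"x":10,"y":-31,"z":9,"rx":0,"ry":0,"rz":-0.043,"fingers":60},{"x":11,"y":-31,"z":9,"rx":0,"ry":0,"rz":-0.043,"fingers":60},{"x":12,"y":-30,"z":9,"rx":0,"ry":0,"rz":-0.043,"fingers":60},{"x":14,"y":-30,"z":9,"rx":0,"ry":0,"rz":-0.043,"fingers":60},{"x":15,"y":-29,"z":9,"rx":0,"ry":0,"rz":-0.043,"fingers":60}]'

```text
time: 1.77
eef_pos: [0.5173, 0.0611, 0.1794]
tcp_rot: [3.135, -0.175, -0.005]
ft_force: [0.6, -1.7, 0.2]
width: 0.0514
```

>>> send_rows --increments '[{"x":16,"y":-29,"z":9,"rx":0,"ry":0,"rz":-0.043,"fingers":60},{"x":17,"y":-28,"z":9,"rx":0,"ry":0,"rz":-0.043,"fingers":60},{"x":18,"y":-27,"z":9,"rx":0,"ry":0,"rz":-0.043,"fingers":60},{"x":0,"y":0,"z":0,"rx":0,"ry":0,"rz":0,"fingers":60}]'

```text
time: 2.1
eef_pos: [0.5765, 0.1516, 0.1469]
tcp_rot: [-3.139, -0.048, 0.011]
ft_force: [-1.0, -0.1, 0.1]
width: 0.0512
```

Run:
```python
from h import *
st(); plan((.574,.131,.15,0))
c=shot('wrist'); save(c['frame'],'w1.png',1.3); print(c['K'],c['cam_to_world'])
```

```text
t 2.10 [0.5765 0.1516 0.1469] yaw 0.031 w 0.0512 F [-1.  -0.1  0.1] q [ 0.14  0.54 -0.65  1.72  0.37  1.02 -0.62]
[{"x": -3.1, "y": 20.5, "z": -3.1, "rx": -0.002, "ry": 0.007, "rz": 0.031}, "|"]
[[325.1922621    0.         283.35373906]
 [  0.         325.1922621  211.61522319]
 [  0.           0.           1.        ]] [[ 9.99533647e-01  3.05241065e-02  8.76273017e-04  5.76164468e-01]
 [ 2.97130486e-02 -9.65554054e-01 -2.58500491e-01  2.17260019e-01]
 [-7.04440754e-03  2.58405975e-01 -9.66010729e-01  2.88582626e-01]
 [ 0.00000000e+00  0.00000000e+00  0.00000000e+00  1.00000000e+00]]
```

View pics/w1.png

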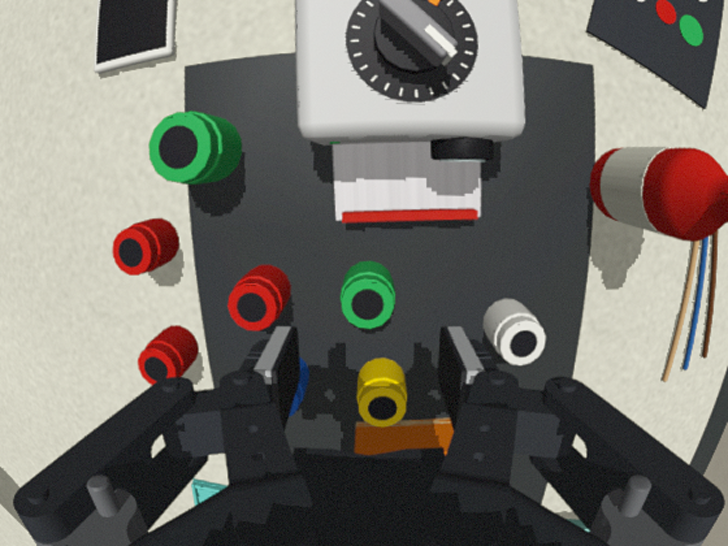

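The wrist view (x1.3) shows the small green pot at (368,295), the yellow at (381,392), the bar at (410,215) and the knob at (412,40). The jaws straddle the space over the yellow pot. I'll refine positions from this depth map.

```bash
cat >> h.py <<'E'
def wworld(c):
    z=c['z_map'];K=c['K'];v,u=np.mgrid[:420,:560]
    a=(u-K[0,2])/K[0,0]; b=(v-K[1,2])/K[1,1]; th=np.hypot(a,b)
    s=np.where(th>0,np.tan(th)/np.maximum(th,1e-9),1)
    P=np.stack([a*s*z,b*s*z,z],-1); T=c['cam_to_world']; W=P@T[:3,:3].T+T[:3,3]; W[(z==0)|(th>1.4)]=np.nan
    return W
def circ(W,u,v,r=26,zlo=.036,zhi=.056):
    p=W[max(0,v-r):v+r,max(0,u-r):u+r].reshape(-1,3); p=p[~np.isnan(p[:,0])]
    p=p[(p[:,2]>zlo)&(p[:,2]<zhi)]
    (x,y),rr=cv2.minEnclosingCircle(p[:,:2].astype(np.float32)*1000)
    return round(x,1),round(y,1),round(rr,1),len(p),p[:,:2].mean(0).round(4),np.percentile(p[:,2],90).round(4)
E
python3 - <<'E'
from h import *
c=dict(np.load('wrist.npz')); W=wworld(c); hsv=cv2.cvtColor(c['frame'],cv2.COLOR_RGB2HSV)
for n,(u,v) in dict(g=(368,295),y=(381,392),r=(258,298),w=(513,332),r2=(145,246)).items(): print(n,circ(W,int(u/1.3),int(v/1.3)))
H,S,V=[hsv[...,i] for i in range(3)]
def sel(m,reg,n):
    k=np.zeros_like(m);k[reg]=1;p=W[m&k];p=p[~np.isnan(p[:,0])];print(n,len(p),cv2.minAreaRect(p[:,:2].astype(np.float32)*1000),p.mean(0).round(4),np.percentile(p[:,2],[5,95]).round(3))
    return p
sel(((H<8)|(H>172))&(S>120),np.s_[155:175,250:380],'bar')
sel((H>5)&(H<20)&(S>150),np.s_[315:355,260:360],'plate')
sel((H>5)&(H<20)&(S>150),np.s_[0:30,310:350],'mark')
sel((V>215)&(S<40),np.s_[5:50,290:360],'pointer')
k=W[:85,255:375].reshape(-1,3);k=k[k[:,2]>.085]; print('grip',cv2.minAreaRect(k[:,:2].astype(np.float32)*1000),k[:,2].max())
E
```

```text
g (576.2, 133.4, 16.6, 1295, array([0.5762, 0.1346]), np.float64(0.0441))
y (588.5, 59.0, 16.7, 970, array([0.5881, 0.061 ]), np.float64(0.0439))
r (502.8, 128.6, 16.7, 1178, array([0.5039, 0.1297]), np.float64(0.0439))
w (680.2, 108.5, 16.9, 1030, array([0.6788, 0.1096]), np.float64(0.044))
r2 (417.8, 162.2, 16.9, 968, array([0.4195, 0.1633]), np.float64(0.0441))
bar 904 ((604.1060180664062, 183.99644470214844), (94.79179382324219, 9.427077293395996), 3.807067394256592) [0.602  0.1849 0.0126] [-0.001  0.016]
plate 1532 ((581.052734375, 77.08514404296875), (85.75896453857422, 167.1038055419922), 19.457679748535156) [0.6054 0.0226 0.0286] [0.007 0.04 ]
mark 29 ((606.1824340820312, 310.0438232421875), (8.631322860717773, 5.725902557373047), 67.46088409423828) [0.6071 0.3105 0.0641] [0.061 0.071]
pointer 178 ((619.7561645507812, 288.70458984375), (38.04441452026367, 22.81298065185547), 45.7191162109375) [0.6073 0.28   0.0914] [0.063 0.095]
grip ((596.7735595703125, 286.8553466796875), (12.58735466003418, 43.42085266113281), 47.70024871826172) 0.0959113527141045
```

>>> send_rows --increments '[{"x":-1,"y":19.5,"z":0,"rx":-0.002,"ry":0.007,"rz":0.031,"fingers":60},{"x":0,"y":0,"z":35,"rx":0,"ry":0,"rz":0,"fingers":60},{"x":0,"y":0,"z":35,"rx":0,"ry":0,"rz":0,"fingers":60},{"x":0,"y":0,"z":35,"rx":0,"ry":0,"rz":0,"fingers":60},{"x":0,"y":0,"z":0,"rx":0,"ry":0,"rz":0,"fingers":60}]'

```text
time: 2.57
eef_pos: [0.5754, 0.1205, 0.0412]
tcp_rot: [3.136, -0.024, 0.005]
ft_force: [-1.6, -1.0, -0.5]
width: 0.0515
```

>>> send_rows --increments '[{"x":0,"y":-12,"z":0,"rx":0,"ry":0,"rz":0,"fingers":60},{"x":0,"y":0,"z":0,"rx":0,"ry":0,"rz":0,"fingers":60},{"x":0,"y":0,"z":15,"rx":0,"ry":0,"rz":0,"fingers":60},{"x":0,"y":0,"z":15,"rx":0,"ry":0,"rz":0,"fingers":60},{"x":0,"y":0,"z":0,"rx":0,"ry":0,"rz":0,"fingers":60}]'

```text
time: 2.98
eef_pos: [0.5786, 0.129, 0.0163]
tcp_rot: [3.134, -0.036, 0.017]
ft_force: [0.1, -0.0, -0.9]
width: 0.0514
```

>>> send_rows --increments '[{"x":0,"y":-2,"z":4,"rx":0,"ry":0,"rz":0,"fingers":60},{"x":0,"y":0,"z":0,"rx":0,"ry":0,"rz":0,"fingers":20},{"x":0,"y":0,"z":0,"rx":0,"ry":0,"rz":0,"fingers":20},{"x":0,"y":0,"z":0,"rx":0,"ry":0,"rz":0,"fingers":20},{"x":0,"y":0,"z":0,"rx":0,"ry":0,"rz":0,"fingers":20}]'

```text
time: 3.4
eef_pos: [0.58, 0.1316, 0.0139]
tcp_rot: [3.134, -0.036, 0.021]
ft_force: [-0.0, 0.5, -1.0]
width: 0.0349
```

>>> send_rows --increments '[{"x":0,"y":0,"z":-20,"rx":0,"ry":0,"rz":0,"fingers":20},{"x":0,"y":0,"z":-40,"rx":0,"ry":0,"rz":0,"fingers":20},{"x":0,"y":0,"z":-40,"rx":0,"ry":0,"rz":0,"fingers":20},{"x":0,"y":0,"z":-30,"rx":0,"ry":0,"rz":0,"fingers":20},{"x":0,"y":0,"z":0,"rx":0,"ry":0,"rz":0,"fingers":20}]'

```text
time: 3.82
eef_pos: [0.5762, 0.133, 0.147]
tcp_rot: [3.134, -0.033, 0.011]
ft_force: [1.7, 0.0, -0.2]
width: 0.0346
```

Run:
```python
from h import *
st(); plan((.450,-.113,.14,0))
```

```text
t 3.82 [0.5762 0.133  0.147 ] yaw -0.021 w 0.0346 F [ 1.7  0.  -0.2] q [ 0.15  0.52 -0.64  1.74  0.37  1.   -0.65]
[{"x": -15.1, "y": 31.1, "z": 1.0, "rz": -0.003}, {"x": -15.2, "y": 31.0, "z": 1.0, "rz": -0.003}, {"x": -15.3, "y": 31.0, "z": 1.0, "rz": -0.003}, {"x": -15.4, "y": 30.9, "z": 0.9, "rz": -0.003}, {"x": -15.4, "y": 30.9, "z": 0.9, "rz": -0.003}, {"x": -15.5, "y": 30.9, "z": 0.9, "rz": -0.003}, {"x": -15.6, "y": 30.8, "z": 0.9, "rz": -0.003}, {"x": -15.7, "y": 30.8, "z": 0.9, "rz": -0.003}, "|"]
```

>>> send_rows --increments '[{"x":-15,"y":31,"z":0,"rx":0,"ry":0,"rz":0,"fingers":20},{"x":-15,"y":31,"z":0,"rx":0,"ry":0,"rz":0,"fingers":20},{"x":-15,"y":31,"z":0,"rx":0,"ry":0,"rz":0,"fingers":20},{"x":-15,"y":31,"z":0,"rx":0,"ry":0,"rz":0,"fingers":20},{"x":-15,"y":31,"z":0,"rx":0,"ry":0,"rz":0,"fingers":20}]'

```text
time: 4.23
eef_pos: [0.4998, -0.015, 0.1499]
tcp_rot: [-3.141, 0.012, -0.028]
ft_force: [0.7, -1.7, -0.4]
width: 0.0347
```

>>> send_rows --increments '[{"x":-16,"y":31,"z":0,"rx":0,"ry":0,"rz":0,"fingers":20},{"x":-16,"y":31,"z":0,"rx":0,"ry":0,"rz":0,"fingers":20},{"x":-16,"y":31,"z":0,"rx":0,"ry":0,"rz":0,"fingers":20},{"x":0,"y":0,"z":20,"rx":0,"ry":0,"rz":0,"fingers":20},{"x":0,"y":0,"z":20,"rx":0,"ry":0,"rz":0,"fingers":20}]'

```text
time: 4.65
eef_pos: [0.4465, -0.1216, 0.1105]
tcp_rot: [3.135, -0.032, 0.036]
ft_force: [-0.2, 0.0, -0.8]
width: 0.035
```

Run:
```python
from h import *
st(); plan((.450,-.113,.06,0),(.450,-.113,.021,0))
```

```text
t 4.65 [ 0.4465 -0.1216  0.1105] yaw -0.020 w 0.0350 F [-0.2  0.  -0.8] q [ 0.68  0.35 -0.62  2.09  0.3   0.76 -0.15]
[{"x": 1.1, "y": -4.5, "z": 25.2, "rx": 0.003, "ry": -0.012, "rz": -0.01}, {"x": 1.4, "y": -4.4, "z": 25.2, "rx": 0.003, "ry": -0.012, "rz": -0.01}, "|", {"z": 19.5}, {"z": 19.5}, "|"]
```

>>> send_rows --increments '[{"x":1,"y":-4,"z":25,"rx":0,"ry":-0.01,"rz":-0.01,"fingers":20},{"x":1,"y":-4,"z":25,"rx":0,"ry":-0.01,"rz":-0.01,"fingers":20},{"x":0,"y":0,"z":20,"rx":0,"ry":0,"rz":0,"fingers":20},{"x":0,"y":0,"z":10,"rx":0,"ry":0,"rz":0,"fingers":20},{"x":0,"y":0,"z":0,"rx":0,"ry":0,"rz":0,"fingers":20}]'

```text
time: 5.07
eef_pos: [0.4471, -0.1174, 0.0248]
tcp_rot: [3.134, -0.01, 0.001]
ft_force: [-0.2, 0.0, -0.4]
width: 0.0349
```

>>> send_rows --increments '[{"x":0,"y":-1,"z":5,"rx":0,"ry":0,"rz":0,"fingers":20},{"x":0,"y":0,"z":0,"rx":0,"ry":0,"rz":0,"fingers":20},{"x":0,"y":0,"z":0,"rx":0,"ry":0,"rz":0,"fingers":55},{"x":0,"y":0,"z":0,"rx":0,"ry":0,"rz":0,"fingers":55},{"x":0,"y":0,"z":0,"rx":0,"ry":0,"rz":0,"fingers":55}]'

```text
time: 5.48
eef_pos: [0.449, -0.1163, 0.0222]
tcp_rot: [3.133, -0.009, 0.007]
ft_force: [-0.2, -0.8, 0.6]
width: 0.0472
```

>>> send_rows --increments '[{"x":0,"y":0,"z":-20,"rx":0,"ry":0,"rz":0,"fingers":55},{"x":0,"y":0,"z":-40,"rx":0,"ry":0,"rz":0,"fingers":55},{"x":0,"y":0,"z":-40,"rx":0,"ry":0,"rz":0,"fingers":55},{"x":0,"y":0,"z":-20,"rx":0,"ry":0,"rz":0,"fingers":55},{"x":0,"y":0,"z":0,"rx":0,"ry":0,"rz":0,"fingers":55}]'

```text
time: 5.9
eef_pos: [0.4485, -0.1145, 0.1489]
tcp_rot: [3.134, -0.006, 0.008]
ft_force: [0.8, 0.2, 0.4]
width: 0.0472
```

Run:
```python
from h import *
st(); plan((.587,.057,.14,0))
```

```text
t 5.90 [ 0.4485 -0.1145  0.1489] yaw -0.004 w 0.0472 F [0.8 0.2 0.4] q [ 0.7   0.3  -0.66  2.04  0.25  0.87 -0.1 ]
[{"x": 23.0, "y": -28.7, "z": 1.4}, {"x": 23.0, "y": -28.7, "z": 1.4}, {"x": 23.0, "y": -28.7, "z": 1.4}, {"x": 23.0, "y": -28.6, "z": 1.4}, {"x": 23.1, "y": -28.6, "z": 1.5}, {"x": 23.1, "y": -28.6, "z": 1.5}, "|"]
```

>>> send_rows --increments '[{"x":28,"y":-34,"z":2,"rx":0,"ry":0,"rz":0,"fingers":60},{"x":28,"y":-34,"z":2,"rx":0,"ry":0,"rz":0,"fingers":60},{"x":28,"y":-34,"z":2,"rx":0,"ry":0,"rz":0,"fingers":60},{"x":28,"y":-34,"z":2,"rx":0,"ry":0,"rz":0,"fingers":60},{"x":16,"y":-20,"z":2,"rx":0,"ry":0,"rz":0,"fingers":60}]'

```text
time: 6.32
eef_pos: [0.5762, 0.0281, 0.1404]
tcp_rot: [3.123, -0.04, 0.018]
ft_force: [-0.3, 0.8, -0.1]
width: 0.0513
```

>>> send_rows --increments '[{"x":6,"y":-8,"z":0,"rx":0,"ry":0,"rz":0,"fingers":60},{"x":0,"y":0,"z":0,"rx":0,"ry":0,"rz":0,"fingers":60},{"x":0,"y":0,"z":30,"rx":0,"ry":0,"rz":0,"fingers":60},{"x":0,"y":0,"z":30,"rx":0,"ry":0,"rz":0,"fingers":60},{"x":0,"y":0,"z":10,"rx":0,"ry":0,"rz":0,"fingers":60}]'

```text
time: 6.73
eef_pos: [0.5863, 0.0398, 0.0699]
tcp_rot: [3.125, -0.029, 0.028]
ft_force: [-0.2, -0.6, -0.2]
width: 0.0512
```

>>> send_rows --increments '[{"x":1,"y":-17,"z":0,"rx":0,"ry":0,"rz":0,"fingers":60},{"x":0,"y":0,"z":0,"rx":0,"ry":0,"rz":0,"fingers":60},{"x":0,"y":0,"z":25,"rx":0,"ry":0,"rz":0,"fingers":60},{"x":0,"y":0,"z":25,"rx":0,"ry":0,"rz":0,"fingers":60},{"x":0,"y":0,"z":6,"rx":0,"ry":0,"rz":0,"fingers":60}]'

```text
time: 7.15
eef_pos: [0.5856, 0.0467, 0.013]
tcp_rot: [3.12, -0.04, 0.025]
ft_force: [-1.5, -0.1, 0.3]
width: 0.0519
```

>>> send_rows --increments '[{"x":1,"y":-11,"z":0,"rx":0,"ry":0,"rz":0,"fingers":60},{"x":0,"y":0,"z":0,"rx":0,"ry":0,"rz":0,"fingers":20},{"x":0,"y":0,"z":0,"rx":0,"ry":0,"rz":0,"fingers":20},{"x":0,"y":0,"z":0,"rx":0,"ry":0,"rz":0,"fingers":20},{"x":0,"y":0,"z":0,"rx":0,"ry":0,"rz":0,"fingers":20}]'

```text
time: 7.57
eef_pos: [0.5873, 0.0558, 0.0164]
tcp_rot: [3.118, -0.045, 0.027]
ft_force: [0.7, 0.5, -0.9]
width: 0.0347
```

>>> send_rows --increments '[{"x":0,"y":0,"z":-20,"rx":0,"ry":0,"rz":0,"fingers":20},{"x":0,"y":0,"z":-40,"rx":0,"ry":0,"rz":0,"fingers":20},{"x":0,"y":0,"z":-40,"rx":0,"ry":0,"rz":0,"fingers":20},{"x":0,"y":0,"z":-40,"rx":0,"ry":0,"rz":0,"fingers":20},{"x":0,"y":0,"z":0,"rx":0,"ry":0,"rz":0,"fingers":20}]'

```text
time: 7.98
eef_pos: [0.5836, 0.0592, 0.1628]
tcp_rot: [3.118, -0.042, 0.022]
ft_force: [2.1, 1.1, 0.3]
width: 0.0347
```

Run:
```python
from h import *
st(); plan((.445,-.168,.145,0))
```

```text
t 7.98 [0.5836 0.0592 0.1628] yaw -0.027 w 0.0347 F [2.1 1.1 0.3] q [ 0.27  0.49 -0.64  1.75  0.37  1.02 -0.53]
[{"x": -16.6, "y": 28.8, "z": 2.6, "rx": 0.003, "ry": -0.002, "rz": -0.003}, {"x": -16.7, "y": 28.8, "z": 2.6, "rx": 0.003, "ry": -0.002, "rz": -0.003}, {"x": -16.8, "y": 28.7, "z": 2.5, "rx": 0.003, "ry": -0.002, "rz": -0.003}, {"x": -16.9, "y": 28.7, "z": 2.5, "rx": 0.003, "ry": -0.002, "rz": -0.003}, {"x": -17.0, "y": 28.6, "z": 2.4, "rx": 0.003, "ry": -0.002, "rz": -0.003}, {"x": -17.1, "y": 28.6, "z": 2.4, "rx": 0.003, "ry": -0.002, "rz": -0.003}, {"x": -17.1, "y": 28.5, "z": 2.3, "rx": 0.003, "ry": -0.002, "rz": -0.003}, {"x": -17.2, "y": 28.5, "z": 2.3, "rx": 0.003, "ry": -0.002, "rz": -0.003}, "|"]
```

>>> send_rows --increments '[{"x":-21,"y":35,"z":0,"rx":0.004,"ry":0,"rz":-0.005,"fingers":20},{"x":-21,"y":35,"z":0,"rx":0.004,"ry":0,"rz":-0.005,"fingers":20},{"x":-21,"y":35,"z":0,"rx":0.004,"ry":0,"rz":-0.005,"fingers":20},{"x":-21,"y":35,"z":0,"rx":0.004,"ry":0,"rz":-0.005,"fingers":20},{"x":-21,"y":35,"z":0,"rx":0.004,"ry":0,"rz":-0.005,"fingers":20}]'

```text
time: 8.4
eef_pos: [0.4802, -0.1074, 0.1698]
tcp_rot: [-3.139, -0.027, -0.051]
ft_force: [2.0, -0.3, 0.3]
width: 0.0345
```

>>> send_rows --increments '[{"x":-21,"y":33,"z":15,"rx":0,"ry":0,"rz":0,"fingers":20},{"x":-10,"y":14,"z":20,"rx":0,"ry":0,"rz":0,"fingers":20},{"x":0,"y":0,"z":15,"rx":0,"ry":0,"rz":0,"fingers":20},{"x":0,"y":0,"z":5,"rx":0,"ry":0,"rz":0,"fingers":20},{"x":0,"y":0,"z":0,"rx":0,"ry":0,"rz":0,"fingers":20}]'

```text
time: 8.82
eef_pos: [0.4457, -0.168, 0.1158]
tcp_rot: [3.133, 0.003, 0.056]
ft_force: [-0.1, 0.6, -1.0]
width: 0.0344
```

>>> send_rows --increments '[{"x":0,"y":0,"z":30,"rx":0,"ry":-0.02,"rz":0,"fingers":20},{"x":0,"y":0,"z":30,"rx":0,"ry":-0.015,"rz":0,"fingers":20},{"x":0,"y":0,"z":20,"rx":0,"ry":0,"rz":0,"fingers":20},{"x":0,"y":0,"z":8,"rx":0,"ry":0,"rz":0,"fingers":20},{"x":0,"y":0,"z":0,"rx":0,"ry":0,"rz":0,"fingers":20}]'

```text
time: 9.23
eef_pos: [0.4546, -0.1666, 0.0302]
tcp_rot: [3.13, 0.012, 0.015]
ft_force: [-0.3, -0.2, -0.9]
width: 0.0349
```

>>> send_rows --increments '[{"x":-9,"y":0,"z":5,"rx":0,"ry":0,"rz":0,"fingers":20},{"x":0,"y":0,"z":4,"rx":0,"ry":0,"rz":0,"fingers":20},{"x":0,"y":0,"z":0,"rx":0,"ry":0,"rz":0,"fingers":20},{"x":0,"y":0,"z":0,"rx":0,"ry":0,"rz":0,"fingers":20}]'

```text
time: 9.57
eef_pos: [0.4474, -0.1656, 0.024]
tcp_rot: [3.129, 0.016, 0.022]
ft_force: [1.0, -0.6, -0.3]
width: 0.0353
```

>>> send_rows --increments '[{"x":0,"y":0,"z":0,"rx":0,"ry":0,"rz":0,"fingers":55},{"x":0,"y":0,"z":0,"rx":0,"ry":0,"rz":0,"fingers":55},{"x":0,"y":0,"z":0,"rx":0,"ry":0,"rz":0,"fingers":55}]'

```text
time: 9.82
eef_pos: [0.4487, -0.1664, 0.0261]
tcp_rot: [3.127, 0.015, 0.028]
ft_force: [0.7, -0.3, -0.2]
width: 0.0468
```

>>> send_rows --increments '[{"x":0,"y":0,"z":-20,"rx":0,"ry":0,"rz":0,"fingers":55},{"x":0,"y":0,"z":-40,"rx":0,"ry":0,"rz":0,"fingers":55},{"x":0,"y":0,"z":-40,"rx":0,"ry":0,"rz":0,"fingers":55},{"x":0,"y":0,"z":-20,"rx":0,"ry":0,"rz":0,"fingers":55},{"x":0,"y":0,"z":0,"rx":0,"ry":0,"rz":0,"fingers":55}]'

```text
time: 10.23
eef_pos: [0.4461, -0.1638, 0.1507]
tcp_rot: [3.13, 0.017, 0.024]
ft_force: [0.9, 0.0, 0.4]
width: 0.0472
```

Run:
```python
from h import *
st(); plan((.679,.107,.15,0))
c=shot('top'); save(c['frame'][160:300,150:430],'t2.png',2.8)
W=world(c)
for n,(u,v) in dict(w=(353,248),b=(373,323),r=(341,327)).items(): print(n,circ(W,round(u/1.42),round(v/1.42),12,.038,.056))
```

```text
t 10.23 [ 0.4461 -0.1638  0.1507] yaw 0.011 w 0.0472 F [0.9 0.  0.4] q [ 0.79  0.31 -0.65  2.02  0.26  0.87  0.01]
[{"x": 23.6, "y": -26.8, "z": 0.1, "ry": -0.002}, {"x": 23.6, "y": -26.9, "z": 0.1, "ry": -0.002}, {"x": 23.5, "y": -26.9, "z": 0.1, "ry": -0.002}, {"x": 23.5, "y": -26.9, "z": 0.1, "ry": -0.002}, {"x": 23.5, "y": -26.9, "z": 0.1, "ry": -0.002}, {"x": 23.4, "y": -27.0, "z": 0.1, "ry": -0.002}, {"x": 23.4, "y": -27.0, "z": 0.1, "ry": -0.002}, {"x": 23.4, "y": -27.0, "z": 0.1, "ry": -0.002}, {"x": 23.4, "y": -27.0, "z": 0.1, "ry": -0.002}, {"x": 23.3, "y": -27.1, "z": 0.1, "ry": -0.002}, "|"]
w (677.2, 105.3, 16.4, 85, array([0.6778, 0.1056]), np.float64(0.0499))
b (512.9, 58.0, 16.4, 88, array([0.5126, 0.0581]), np.float64(0.0494))
r (500.7, 125.5, 16.5, 89, array([0.5002, 0.1257]), np.float64(0.0489))
```

View pics/t2.png

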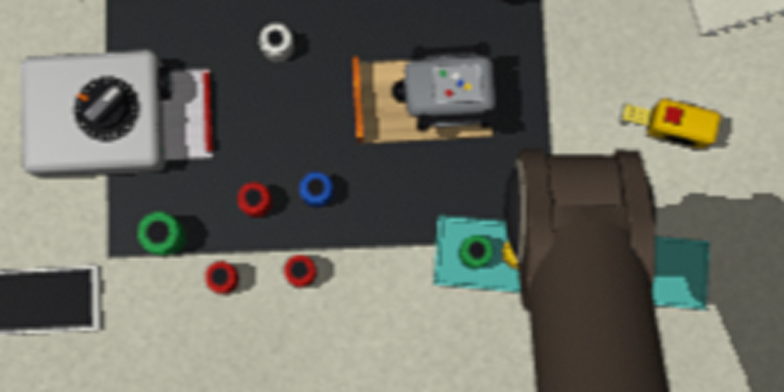

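The crop shows green (475,250) and yellow (512,252) standing in the tray, and the other pots unmoved. White is next.

>>> send_rows --increments '[{"x":26,"y":-30,"z":0,"rx":0,"ry":0,"rz":0,"fingers":60},{"x":26,"y":-30,"z":0,"rx":0,"ry":0,"rz":0,"fingers":60},{"x":26,"y":-30,"z":0,"rx":0,"ry":0,"rz":0,"fingers":60},{"x":26,"y":-30,"z":0,"rx":0,"ry":0,"rz":0,"fingers":60},{"x":26,"y":-30,"z":0,"rx":0,"ry":0,"rz":0,"fingers":60}]'

```text
time: 10.7
eef_pos: [0.5725, -0.0218, 0.1433]
tcp_rot: [3.121, -0.02, 0.01]
ft_force: [0.8, -0.4, -0.8]
width: 0.0516
```

>>> send_rows --increments '[{"x":26,"y":-30,"z":0,"rx":0,"ry":0,"rz":0,"fingers":60},{"x":26,"y":-30,"z":0,"rx":0,"ry":0,"rz":0,"fingers":60},{"x":26,"y":-30,"z":0,"rx":0,"ry":0,"rz":0,"fingers":60},{"x":12,"y":-16,"z":0,"rx":0,"ry":0,"rz":0,"fingers":60},{"x":0,"y":0,"z":0,"rx":0,"ry":0,"rz":0,"fingers":60}]'

```text
time: 11.12
eef_pos: [0.6676, 0.0969, 0.1306]
tcp_rot: [3.123, -0.01, -0.003]
ft_force: [-0.9, -0.3, -0.4]
width: 0.0511
```

Run:
```python
from h import *
st(); plan((.679,.107,.09,0))
```

```text
t 11.12 [0.6676 0.0969 0.1306] yaw -0.006 w 0.0511 F [-0.9 -0.3 -0.4] q [ 0.16  0.66 -0.6   1.53  0.42  1.08 -0.55]
[{"x": 5.7, "y": -5.5, "z": 20.2, "rx": 0.009, "rz": -0.003}, {"x": 5.7, "y": -5.3, "z": 20.3, "rx": 0.009, "rz": -0.003}, "|"]
```

>>> send_rows --increments '[{"x":12,"y":-10,"z":10,"rx":0,"ry":0,"rz":0,"fingers":60},{"x":0,"y":0,"z":30,"rx":0,"ry":0,"rz":0,"fingers":60},{"x":0,"y":0,"z":15,"rx":0,"ry":0,"rz":0,"fingers":60},{"x":0,"y":0,"z":0,"rx":0,"ry":0,"rz":0,"fingers":60}]'

```text
time: 11.45
eef_pos: [0.6777, 0.1083, 0.0669]
tcp_rot: [3.122, -0.003, -0.011]
ft_force: [-0.3, -0.2, -0.1]
width: 0.0508
```

>>> send_rows --increments '[{"x":0,"y":0,"z":25,"rx":0,"ry":0,"rz":0,"fingers":60},{"x":0,"y":0,"z":22,"rx":0,"ry":0,"rz":0,"fingers":60},{"x":0,"y":0,"z":5,"rx":0,"ry":0,"rz":0,"fingers":60},{"x":0,"y":0,"z":0,"rx":0,"ry":0,"rz":0,"fingers":60}]'

```text
time: 11.78
eef_pos: [0.6749, 0.1043, 0.0108]
tcp_rot: [3.119, -0.004, -0.019]
ft_force: [-0.2, -0.8, -0.0]
width: 0.0514
```

>>> send_rows --increments '[{"x":0,"y":0,"z":0,"rx":0,"ry":0,"rz":0,"fingers":20},{"x":0,"y":0,"z":0,"rx":0,"ry":0,"rz":0,"fingers":20},{"x":0,"y":0,"z":0,"rx":0,"ry":0,"rz":0,"fingers":20},{"x":0,"y":0,"z":0,"rx":0,"ry":0,"rz":0,"fingers":20}]'

```text
time: 12.12
eef_pos: [0.6763, 0.1035, 0.0146]
tcp_rot: [3.119, -0.007, -0.013]
ft_force: [-0.3, -0.5, -0.6]
width: 0.035
```

>>> send_rows --increments '[{"x":0,"y":0,"z":-20,"rx":0,"ry":0,"rz":0,"fingers":20},{"x":0,"y":0,"z":-40,"rx":0,"ry":0,"rz":0,"fingers":20},{"x":0,"y":0,"z":-40,"rx":0,"ry":0,"rz":0,"fingers":20},{"x":0,"y":0,"z":-40,"rx":0,"ry":0,"rz":0,"fingers":20},{"x":0,"y":0,"z":0,"rx":0,"ry":0,"rz":0,"fingers":20}]'

```text
time: 12.53
eef_pos: [0.6766, 0.1067, 0.1614]
tcp_rot: [3.119, -0.006, -0.016]
ft_force: [1.9, 0.7, 0.8]
width: 0.0351
```

Run:
```python
from h import *
st(); plan((.440,-.221,.15,0))
```

```text
t 12.53 [0.6766 0.1067 0.1614] yaw -0.004 w 0.0351 F [1.9 0.7 0.8] q [ 0.15  0.66 -0.61  1.47  0.41  1.16 -0.54]
[{"x": -21.4, "y": 29.8, "z": 1.9, "rx": 0.002}, {"x": -21.4, "y": 29.8, "z": 1.9, "rx": 0.002}, {"x": -21.4, "y": 29.8, "z": 1.8, "rx": 0.002}, {"x": -21.4, "y": 29.8, "z": 1.7, "rx": 0.002}, {"x": -21.4, "y": 29.8, "z": 1.6, "rx": 0.002}, {"x": -21.4, "y": 29.8, "z": 1.5, "rx": 0.002}, {"x": -21.5, "y": 29.8, "z": 1.4, "rx": 0.002}, {"x": -21.5, "y": 29.8, "z": 1.4, "rx": 0.002}, {"x": -21.5, "y": 29.8, "z": 1.3, "rx": 0.002}, {"x": -21.5, "y": 29.8, "z": 1.2, "rx": 0.002}, {"x": -21.5, "y": 29.8, "z": 1.1, "rx": 0.002}, "|"]
```

>>> send_rows --increments '[{"x":-24,"y":33,"z":0,"rx":0,"ry":0,"rz":0,"fingers":20},{"x":-24,"y":33,"z":0,"rx":0,"ry":0,"rz":0,"fingers":20},{"x":-24,"y":33,"z":0,"rx":0,"ry":0,"rz":0,"fingers":20},{"x":-24,"y":33,"z":0,"rx":0,"ry":0,"rz":0,"fingers":20},{"x":-24,"y":33,"z":0,"rx":0,"ry":0,"rz":0,"fingers":20}]'

```text
time: 12.95
eef_pos: [0.5586, -0.0498, 0.172]
tcp_rot: [3.127, 0.018, 0.01]
ft_force: [0.9, -1.2, -0.6]
width: 0.0348
```

>>> send_rows --increments '[{"x":-24,"y":33,"z":0,"rx":0,"ry":0,"rz":0,"fingers":20},{"x":-24,"y":33,"z":0,"rx":0,"ry":0,"rz":0,"fingers":20},{"x":-24,"y":33,"z":0,"rx":0,"ry":0,"rz":0,"fingers":20},{"x":-24,"y":33,"z":0,"rx":0,"ry":0,"rz":0,"fingers":20},{"x":-8,"y":15,"z":0,"rx":0,"ry":0,"rz":0,"fingers":20}]'

```text
time: 13.37
eef_pos: [0.4498, -0.2057, 0.1771]
tcp_rot: [3.119, 0.012, 0.017]
ft_force: [0.2, -0.9, -0.8]
width: 0.0348
```

>>> send_rows --increments '[{"x":0,"y":0,"z":0,"rx":0,"ry":0,"rz":0,"fingers":20},{"x":0,"y":0,"z":0,"rx":0,"ry":0,"rz":0,"fingers":20}]'

```text
time: 13.53
eef_pos: [0.4471, -0.2109, 0.1785]
tcp_rot: [3.115, -0.001, 0.018]
ft_force: [-0.3, 0.1, -0.5]
width: 0.035
```

Run:
```python
from h import *
st(); plan((.440,-.221,.08,0))
```

```text
t 13.53 [ 0.4471 -0.2109  0.1785] yaw -0.001 w 0.0350 F [-0.3  0.1 -0.5] q [ 0.87  0.3  -0.64  1.95  0.25  0.94  0.1 ]
[{"x": -2.7, "y": 2.5, "z": 32.9, "rx": 0.009, "ry": -0.004}, {"x": -2.6, "y": 2.8, "z": 32.9, "rx": 0.009, "ry": -0.004}, {"x": -2.5, "y": 3.1, "z": 32.9, "rx": 0.009, "ry": -0.004}, "|"]
```

>>> send_rows --increments '[{"x":-4,"y":5,"z":35,"rx":0.01,"ry":0,"rz":0,"fingers":20},{"x":-3,"y":5,"z":35,"rx":0.01,"ry":0,"rz":0,"fingers":20},{"x":0,"y":1,"z":35,"rx":0,"ry":0,"rz":0,"fingers":20},{"x":0,"y":0,"z":10,"rx":0,"ry":0,"rz":0,"fingers":20},{"x":0,"y":0,"z":0,"rx":0,"ry":0,"rz":0,"fingers":20}]'

```text
time: 13.95
eef_pos: [0.4502, -0.2201, 0.0653]
tcp_rot: [3.132, 0.009, 0.04]
ft_force: [0.8, 0.5, -0.3]
width: 0.035
```

>>> send_rows --increments '[{"x":-6,"y":1,"z":20,"rx":0,"ry":-0.02,"rz":0,"fingers":20},{"x":-4,"y":0,"z":18,"rx":0,"ry":0,"rz":0,"fingers":20},{"x":0,"y":0,"z":2,"rx":0,"ry":0,"rz":0,"fingers":20},{"x":0,"y":0,"z":0,"rx":0,"ry":0,"rz":0,"fingers":20}]'

```text
time: 14.28
eef_pos: [0.4473, -0.2175, 0.0292]
tcp_rot: [3.131, 0.021, 0.017]
ft_force: [1.2, 0.0, 0.1]
width: 0.0351
```

>>> send_rows --increments '[{"x":-5,"y":3,"z":6,"rx":0,"ry":0,"rz":0,"fingers":20},{"x":0,"y":0,"z":3,"rx":0,"ry":0,"rz":0,"fingers":20},{"x":0,"y":0,"z":0,"rx":0,"ry":0,"rz":0,"fingers":20}]'

```text
time: 14.53
eef_pos: [0.4458, -0.2205, 0.0238]
tcp_rot: [3.129, 0.024, 0.026]
ft_force: [-1.0, -0.9, -0.8]
width: 0.0351
```

>>> send_rows --increments '[{"x":0,"y":0,"z":0,"rx":0,"ry":0,"rz":0,"fingers":55},{"x":0,"y":0,"z":0,"rx":0,"ry":0,"rz":0,"fingers":55},{"x":0,"y":0,"z":0,"rx":0,"ry":0,"rz":0,"fingers":55}]'

```text
time: 14.78
eef_pos: [0.447, -0.2212, 0.0257]
tcp_rot: [3.127, 0.023, 0.031]
ft_force: [0.2, -0.5, -0.6]
width: 0.0471
```

>>> send_rows --increments '[{"x":0,"y":0,"z":-20,"rx":0,"ry":0,"rz":0,"fingers":55},{"x":0,"y":0,"z":-40,"rx":0,"ry":0,"rz":0,"fingers":55},{"x":0,"y":0,"z":-40,"rx":0,"ry":0,"rz":0,"fingers":55},{"x":0,"y":0,"z":-10,"rx":0,"ry":0,"rz":0,"fingers":55},{"x":0,"y":0,"z":0,"rx":0,"ry":0,"rz":0,"fingers":55}]'

```text
time: 15.2
eef_pos: [0.4443, -0.2188, 0.1398]
tcp_rot: [3.129, 0.024, 0.027]
ft_force: [-0.4, 0.3, 0.0]
width: 0.0468
```

Run:
```python
from h import *
st(); plan((.5135,.060,.13,0))
```

```text
t 15.20 [ 0.4443 -0.2188  0.1398] yaw 0.016 w 0.0468 F [-0.4  0.3  0. ] q [ 0.88  0.36 -0.63  1.99  0.29  0.86  0.1 ]
[{"x": 9.2, "y": -34.7, "z": 0.9, "rx": 0.002, "ry": -0.002, "rz": 0.002}, {"x": 9.1, "y": -34.7, "z": 1.0, "rx": 0.002, "ry": -0.002, "rz": 0.002}, {"x": 9.0, "y": -34.8, "z": 1.0, "rx": 0.002, "ry": -0.002, "rz": 0.002}, {"x": 9.0, "y": -34.8, "z": 1.0, "rx": 0.002, "ry": -0.002, "rz": 0.002}, {"x": 8.9, "y": -34.8, "z": 1.1, "rx": 0.002, "ry": -0.002, "rz": 0.002}, {"x": 8.8, "y": -34.8, "z": 1.1, "rx": 0.002, "ry": -0.002, "rz": 0.002}, {"x": 8.8, "y": -34.8, "z": 1.1, "rx": 0.002, "ry": -0.002, "rz": 0.002}, {"x": 8.7, "y": -34.8, "z": 1.2, "rx": 0.002, "ry": -0.002, "rz": 0.002}, "|"]
```

>>> send_rows --increments '[{"x":9,"y":-36,"z":0,"rx":0,"ry":0,"rz":0,"fingers":60},{"x":9,"y":-36,"z":0,"rx":0,"ry":0,"rz":0,"fingers":60},{"x":9,"y":-36,"z":0,"rx":0,"ry":0,"rz":0,"fingers":60},{"x":9,"y":-36,"z":0,"rx":0,"ry":0,"rz":0,"fingers":60},{"x":9,"y":-36,"z":0,"rx":0,"ry":0,"rz":0,"fingers":60}]'

```text
time: 15.62
eef_pos: [0.487, -0.0446, 0.1355]
tcp_rot: [3.123, -0.01, 0.028]
ft_force: [0.4, -0.7, -0.3]
width: 0.0513
```

>>> send_rows --increments '[{"x":9,"y":-36,"z":0,"rx":0,"ry":0,"rz":0,"fingers":60},{"x":9,"y":-36,"z":0,"rx":0,"ry":0,"rz":0,"fingers":60},{"x":6,"y":-24,"z":0,"rx":0,"ry":0,"rz":0,"fingers":60},{"x":0,"y":0,"z":20,"rx":0,"ry":0,"rz":0,"fingers":60},{"x":0,"y":0,"z":20,"rx":0,"ry":0,"rz":0,"fingers":60}]'

```text
time: 16.03
eef_pos: [0.5147, 0.0663, 0.0915]
tcp_rot: [3.128, 0.006, 0.036]
ft_force: [0.1, -0.8, -1.1]
width: 0.0513
```

Run:
```python
from h import *
st(); plan((.5135,.060,.07,0))
```

```text
t 16.03 [0.5147 0.0663 0.0915] yaw 0.004 w 0.0513 F [ 0.1 -0.8 -1.1] q [ 0.28  0.48 -0.65  1.98  0.43  0.8  -0.61]
[{"x": -1.7, "y": 6.0, "z": 21.6, "rx": 0.013, "ry": -0.023, "rz": 0.004}, "|"]
```

>>> send_rows --increments '[{"x":-2,"y":6,"z":20,"rx":0.01,"ry":-0.02,"rz":0,"fingers":60},{"x":0,"y":0,"z":0,"rx":0,"ry":0,"rz":0,"fingers":60},{"x":0,"y":0,"z":0,"rx":0,"ry":0,"rz":0,"fingers":60}]'

```text
time: 16.28
eef_pos: [0.5098, 0.0626, 0.065]
tcp_rot: [3.14, 0.014, -0.008]
ft_force: [-0.1, -0.1, 0.7]
width: 0.0512
```

>>> send_rows --increments '[{"x":3,"y":2,"z":25,"rx":0,"ry":0,"rz":0,"fingers":60},{"x":0,"y":0,"z":22,"rx":0,"ry":0,"rz":0,"fingers":60},{"x":0,"y":0,"z":4,"rx":0,"ry":0,"rz":0,"fingers":60},{"x":0,"y":0,"z":0,"rx":0,"ry":0,"rz":0,"fingers":60}]'

```text
time: 16.62
eef_pos: [0.5141, 0.0606, 0.0146]
tcp_rot: [3.139, 0.011, -0.001]
ft_force: [0.2, 0.4, 0.4]
width: 0.0507
```

>>> send_rows --increments '[{"x":0,"y":0,"z":0,"rx":0,"ry":0,"rz":0,"fingers":20},{"x":0,"y":0,"z":0,"rx":0,"ry":0,"rz":0,"fingers":20},{"x":0,"y":0,"z":0,"rx":0,"ry":0,"rz":0,"fingers":20},{"x":0,"y":0,"z":0,"rx":0,"ry":0,"rz":0,"fingers":20}]'

```text
time: 16.95
eef_pos: [0.5159, 0.061, 0.0186]
tcp_rot: [3.139, 0.011, 0.006]
ft_force: [-1.0, -0.2, -0.7]
width: 0.0348
```

>>> send_rows --increments '[{"x":0,"y":0,"z":-20,"rx":0,"ry":0,"rz":0,"fingers":20},{"x":0,"y":0,"z":-40,"rx":0,"ry":0,"rz":0,"fingers":20},{"x":0,"y":0,"z":-40,"rx":0,"ry":0,"rz":0,"fingers":20},{"x":0,"y":0,"z":-20,"rx":0,"ry":0,"rz":0,"fingers":20},{"x":0,"y":0,"z":0,"rx":0,"ry":0,"rz":0,"fingers":20}]'

```text
time: 17.37
eef_pos: [0.5147, 0.0618, 0.1452]
tcp_rot: [3.14, 0.013, 0.005]
ft_force: [1.0, -0.5, -0.5]
width: 0.0346
```

Run:
```python
from h import *
st(); plan((.434,-.275,.14,0))
```

```text
t 17.37 [0.5147 0.0618 0.1452] yaw 0.008 w 0.0346 F [ 1.  -0.5 -0.5] q [ 0.35  0.42 -0.71  1.92  0.34  0.93 -0.52]
[{"x": -8.3, "y": 33.6, "z": 0.6}, {"x": -8.3, "y": 33.6, "z": 0.6}, {"x": -8.3, "y": 33.6, "z": 0.6}, {"x": -8.3, "y": 33.6, "z": 0.5}, {"x": -8.2, "y": 33.6, "z": 0.5}, {"x": -8.2, "y": 33.6, "z": 0.5}, {"x": -8.2, "y": 33.7, "z": 0.5}, {"x": -8.1, "y": 33.7, "z": 0.5}, {"x": -8.1, "y": 33.7, "z": 0.5}, {"x": -8.1, "y": 33.7, "z": 0.5}, "|"]
```

>>> send_rows --increments '[{"x":-9,"y":36,"z":0,"rx":0,"ry":0,"rz":0,"fingers":20},{"x":-9,"y":36,"z":0,"rx":0,"ry":0,"rz":0,"fingers":20},{"x":-9,"y":36,"z":0,"rx":0,"ry":0,"rz":0,"fingers":20},{"x":-9,"y":36,"z":0,"rx":0,"ry":0,"rz":0,"fingers":20},{"x":-9,"y":36,"z":0,"rx":0,"ry":0,"rz":0,"fingers":20}]'

```text
time: 17.78
eef_pos: [0.4743, -0.1138, 0.1488]
tcp_rot: [-3.14, -0.04, -0.024]
ft_force: [1.0, 0.4, -0.6]
width: 0.0346
```

>>> send_rows --increments '[{"x":-9,"y":36,"z":0,"rx":0,"ry":0,"rz":0,"fingers":20},{"x":-9,"y":36,"z":0,"rx":0,"ry":0,"rz":0,"fingers":20},{"x":-9,"y":36,"z":0,"rx":0,"ry":0,"rz":0,"fingers":20},{"x":-9,"y":36,"z":5,"rx":0,"ry":0,"rz":0,"fingers":20},{"x":0,"y":14,"z":10,"rx":0,"ry":0,"rz":0,"fingers":20}]'

```text
time: 18.2
eef_pos: [0.4368, -0.2861, 0.1336]
tcp_rot: [3.136, 0.031, 0.026]
ft_force: [-0.8, -1.6, 0.0]
width: 0.0349
```

>>> send_rows --increments '[{"x":0,"y":0,"z":25,"rx":0,"ry":0,"rz":0,"fingers":20},{"x":0,"y":0,"z":5,"rx":0,"ry":0,"rz":0,"fingers":20},{"x":0,"y":0,"z":0,"rx":0,"ry":0,"rz":0,"fingers":20}]'

```text
time: 18.45
eef_pos: [0.4345, -0.292, 0.1006]
tcp_rot: [3.136, 0.016, 0.024]
ft_force: [0.1, 0.5, -0.1]
width: 0.0349
```

Run:
```python
from h import *
st(); plan((.436,-.275,.06,0))
```

```text
t 18.45 [ 0.4345 -0.292   0.1006] yaw 0.010 w 0.0349 F [ 0.1  0.5 -0.1] q [ 0.97  0.46 -0.59  1.96  0.34  0.81  0.2 ]
[{"x": 0.5, "y": -8.6, "z": 20.2, "rx": 0.003, "ry": -0.008, "rz": 0.005}, {"x": 0.6, "y": -8.6, "z": 20.3, "rx": 0.003, "ry": -0.008, "rz": 0.005}, "|"]
```

>>> send_rows --increments '[{"x":0,"y":-8,"z":30,"rx":0,"ry":-0.015,"rz":0,"fingers":20},{"x":0,"y":-8,"z":30,"rx":0,"ry":0,"rz":0,"fingers":20},{"x":0,"y":0,"z":10,"rx":0,"ry":0,"rz":0,"fingers":20},{"x":0,"y":0,"z":0,"rx":0,"ry":0,"rz":0,"fingers":20}]'

```text
time: 18.78
eef_pos: [0.4379, -0.2741, 0.0315]
tcp_rot: [3.134, 0.022, 0.005]
ft_force: [0.7, 0.0, -0.3]
width: 0.0348
```

>>> send_rows --increments '[{"x":-3,"y":1,"z":6,"rx":0,"ry":0,"rz":0,"fingers":20},{"x":0,"y":0,"z":2,"rx":0,"ry":0,"rz":0,"fingers":20},{"x":0,"y":0,"z":0,"rx":0,"ry":0,"rz":0,"fingers":20}]'

```text
time: 19.03
eef_pos: [0.4368, -0.2748, 0.0259]
tcp_rot: [3.133, 0.027, 0.009]
ft_force: [0.1, 0.0, -0.9]
width: 0.0349
```

>>> send_rows --increments '[{"x":0,"y":0,"z":0,"rx":0,"ry":0,"rz":0,"fingers":55},{"x":0,"y":0,"z":0,"rx":0,"ry":0,"rz":0,"fingers":55},{"x":0,"y":0,"z":0,"rx":0,"ry":0,"rz":0,"fingers":55}]'

```text
time: 19.28
eef_pos: [0.4382, -0.2764, 0.0287]
tcp_rot: [3.13, 0.025, 0.014]
ft_force: [-0.2, 0.8, -0.4]
width: 0.0469
```

>>> send_rows --increments '[{"x":0,"y":0,"z":-20,"rx":0,"ry":0,"rz":0,"fingers":55},{"x":0,"y":0,"z":-40,"rx":0,"ry":0,"rz":0,"fingers":55},{"x":0,"y":0,"z":-40,"rx":0,"ry":0,"rz":0,"fingers":55},{"x":0,"y":0,"z":-10,"rx":0,"ry":0,"rz":0,"fingers":55},{"x":0,"y":0,"z":0,"rx":0,"ry":0,"rz":0,"fingers":55}]'

```text
time: 19.7
eef_pos: [0.4369, -0.2754, 0.1439]
tcp_rot: [3.131, 0.024, 0.014]
ft_force: [0.2, -0.4, -0.7]
width: 0.0468
```

Run:
```python
from h import *
st(); plan((.502,.127,.13,0))
c=shot('top');W=world(c)
for n,(u,v) in dict(r=(341,327)).items(): print(n,circ(W,round(u/1.42),round(v/1.42),12,.038,.056))
```

```text
t 19.70 [ 0.4369 -0.2754  0.1439] yaw 0.015 w 0.0468 F [ 0.2 -0.4 -0.7] q [ 0.97  0.39 -0.63  1.93  0.3   0.9   0.21]
[{"x": 6.5, "y": -36.5, "z": 0.9}, {"x": 6.4, "y": -36.5, "z": 1.0}, {"x": 6.4, "y": -36.5, "z": 1.0}, {"x": 6.3, "y": -36.5, "z": 1.0}, {"x": 6.3, "y": -36.5, "z": 1.0}, {"x": 6.2, "y": -36.5, "z": 1.1}, {"x": 6.2, "y": -36.5, "z": 1.1}, {"x": 6.1, "y": -36.6, "z": 1.1}, {"x": 6.1, "y": -36.6, "z": 1.2}, {"x": 6.0, "y": -36.6, "z": 1.2}, {"x": 6.0, "y": -36.6, "z": 1.2}, "|"]
r (500.4, 127.1, 17.1, 90, array([0.5   , 0.1261]), np.float64(0.0493))
```

>>> send_rows --increments '[{"x":6,"y":-37,"z":0,"rx":0,"ry":0,"rz":0,"fingers":60},{"x":6,"y":-37,"z":0,"rx":0,"ry":0,"rz":0,"fingers":60},{"x":6,"y":-37,"z":0,"rx":0,"ry":0,"rz":0,"fingers":60},{"x":6,"y":-37,"z":0,"rx":0,"ry":0,"rz":0,"fingers":60},{"x":6,"y":-37,"z":0,"rx":0,"ry":0,"rz":0,"fingers":60}]'

```text
time: 20.17
eef_pos: [0.462, -0.0952, 0.1356]
tcp_rot: [3.128, -0.008, 0.007]
ft_force: [0.2, -0.2, -0.2]
width: 0.0514
```

>>> send_rows --increments '[{"x":6,"y":-37,"z":0,"rx":0,"ry":0,"rz":0,"fingers":60},{"x":6,"y":-37,"z":0,"rx":0,"ry":0,"rz":0,"fingers":60},{"x":6,"y":-37,"z":0,"rx":0,"ry":0,"rz":0,"fingers":60},{"x":6,"y":-37,"z":0,"rx":0,"ry":0,"rz":0,"fingers":60},{"x":6,"y":-37,"z":0,"rx":0,"ry":0,"rz":0,"fingers":60}]'

```text
time: 20.58
eef_pos: [0.4893, 0.0969, 0.1258]
tcp_rot: [3.127, -0.012, -0.006]
ft_force: [0.7, 0.2, 0.6]
width: 0.0511
```

>>> send_rows --increments '[{"x":4,"y":-22,"z":5,"rx":0,"ry":0,"rz":0,"fingers":60},{"x":0,"y":0,"z":30,"rx":0,"ry":0,"rz":0,"fingers":60},{"x":0,"y":0,"z":15,"rx":0,"ry":0,"rz":0,"fingers":60},{"x":0,"y":0,"z":0,"rx":0,"ry":0,"rz":0,"fingers":60}]'

```text
time: 20.92
eef_pos: [0.4915, 0.1321, 0.0696]
tcp_rot: [3.134, 0.011, -0.008]
ft_force: [0.2, 0.1, -0.3]
width: 0.0511
```

Run:
```python
from h import *
st(); plan((.502,.127,.065,0))
```

```text
t 20.92 [0.4915 0.1321 0.0696] yaw 0.007 w 0.0511 F [ 0.2  0.1 -0.3] q [ 0.16  0.52 -0.67  1.99  0.46  0.79 -0.77]
[{"x": 10.5, "y": 5.2, "z": 4.6, "rx": 0.008, "ry": 0.005, "rz": 0.007}, "|"]
```

>>> send_rows --increments '[{"x":10,"y":5,"z":0,"rx":0.005,"ry":0,"rz":0,"fingers":60},{"x":0,"y":0,"z":0,"rx":0,"ry":0,"rz":0,"fingers":60},{"x":0,"y":0,"z":25,"rx":0,"ry":0,"rz":0,"fingers":60},{"x":0,"y":0,"z":25,"rx":0,"ry":0,"rz":0,"fingers":60},{"x":0,"y":0,"z":4,"rx":0,"ry":0,"rz":0,"fingers":60}]'

```text
time: 21.33
eef_pos: [0.5042, 0.1241, 0.015]
tcp_rot: [3.139, 0.005, -0.006]
ft_force: [-0.9, -1.8, 0.2]
width: 0.0511
```

>>> send_rows --increments '[{"x":0,"y":0,"z":0,"rx":0,"ry":0,"rz":0,"fingers":60}]'

```text
time: 21.42
eef_pos: [0.5043, 0.1232, 0.0148]
tcp_rot: [3.139, 0.003, -0.008]
ft_force: [-0.4, -0.9, -0.9]
width: 0.0514
```

>>> send_rows --increments '[{"x":-1,"y":-4,"z":0,"rx":0,"ry":0,"rz":0,"fingers":20},{"x":0,"y":0,"z":0,"rx":0,"ry":0,"rz":0,"fingers":20},{"x":0,"y":0,"z":0,"rx":0,"ry":0,"rz":0,"fingers":20},{"x":0,"y":0,"z":0,"rx":0,"ry":0,"rz":0,"fingers":20}]'

```text
time: 21.75
eef_pos: [0.5055, 0.1268, 0.0188]
tcp_rot: [3.139, -0.002, -0.001]
ft_force: [0.5, 0.0, -0.3]
width: 0.0347
```

>>> send_rows --increments '[{"x":0,"y":0,"z":-20,"rx":0,"ry":0,"rz":0,"fingers":20},{"x":0,"y":0,"z":-40,"rx":0,"ry":0,"rz":0,"fingers":20},{"x":0,"y":0,"z":-40,"rx":0,"ry":0,"rz":0,"fingers":20},{"x":0,"y":0,"z":-25,"rx":0,"ry":0,"rz":0,"fingers":20},{"x":0,"y":0,"z":0,"rx":0,"ry":0,"rz":0,"fingers":20}]'

```text
time: 22.17
eef_pos: [0.5047, 0.128, 0.1506]
tcp_rot: [3.14, 0.002, -0.003]
ft_force: [1.4, 0.9, -1.2]
width: 0.0345
```

Run:
```python
from h import *
st(); plan((.430,-.328,.14,0))
```

```text
t 22.17 [0.5047 0.128  0.1506] yaw 0.001 w 0.0345 F [ 1.4  0.9 -1.2] q [ 0.24  0.43 -0.74  1.9   0.35  0.95 -0.66]
[{"x": -5.8, "y": 35.1, "z": 0.9}, {"x": -5.8, "y": 35.1, "z": 0.9}, {"x": -5.8, "y": 35.1, "z": 0.9}, {"x": -5.8, "y": 35.1, "z": 0.9}, {"x": -5.8, "y": 35.1, "z": 0.9}, {"x": -5.8, "y": 35.1, "z": 0.9}, {"x": -5.8, "y": 35.1, "z": 0.9}, {"x": -5.8, "y": 35.1, "z": 0.8}, {"x": -5.8, "y": 35.1, "z": 0.8}, {"x": -5.8, "y": 35.1, "z": 0.8}, {"x": -5.8, "y": 35.1, "z": 0.8}, {"x": -5.8, "y": 35.1, "z": 0.8}, {"x": -5.7, "y": 35.1, "z": 0.8}, "|"]
```

>>> send_rows --increments '[{"x":-6,"y":36,"z":0,"rx":0,"ry":0,"rz":0,"fingers":20},{"x":-6,"y":36,"z":0,"rx":0,"ry":0,"rz":0,"fingers":20},{"x":-6,"y":36,"z":0,"rx":0,"ry":0,"rz":0,"fingers":20},{"x":-6,"y":36,"z":0,"rx":0,"ry":0,"rz":0,"fingers":20},{"x":-6,"y":36,"z":0,"rx":0,"ry":0,"rz":0,"fingers":20}]'

```text
time: 22.58
eef_pos: [0.478, -0.0466, 0.1559]
tcp_rot: [-3.138, -0.031, -0.019]
ft_force: [0.3, -0.1, -0.2]
width: 0.035
```

>>> send_rows --increments '[{"x":-6,"y":36,"z":0,"rx":0,"ry":0,"rz":0,"fingers":20},{"x":-6,"y":36,"z":0,"rx":0,"ry":0,"rz":0,"fingers":20},{"x":-6,"y":36,"z":0,"rx":0,"ry":0,"rz":0,"fingers":20},{"x":-6,"y":36,"z":0,"rx":0,"ry":0,"rz":0,"fingers":20},{"x":-6,"y":36,"z":0,"rx":0,"ry":0,"rz":0,"fingers":20}]'

```text
time: 23.0
eef_pos: [0.4483, -0.2359, 0.1566]
tcp_rot: [3.141, 0.034, 0.024]
ft_force: [1.7, -0.6, -1.3]
width: 0.035
```

>>> send_rows --increments '[{"x":-6,"y":36,"z":0,"rx":0,"ry":0,"rz":0,"fingers":20},{"x":-6,"y":30,"z":10,"rx":0,"ry":0,"rz":0,"fingers":20},{"x":-4,"y":12,"z":20,"rx":0,"ry":0,"rz":0,"fingers":20},{"x":0,"y":0,"z":10,"rx":0,"ry":0,"rz":0,"fingers":20},{"x":0,"y":0,"z":0,"rx":0,"ry":0,"rz":0,"fingers":20}]'

```text
time: 23.42
eef_pos: [0.4298, -0.329, 0.1161]
tcp_rot: [3.134, 0.013, 0.026]
ft_force: [0.4, 0.7, -0.2]
width: 0.0346
```

Run:
```python
from h import *
st(); plan((.430,-.328,.06,0))
```

```text
t 23.42 [ 0.4298 -0.329   0.1161] yaw 0.008 w 0.0346 F [ 0.4  0.7 -0.2] q [ 1.03  0.46 -0.59  1.9   0.34  0.86  0.27]
[{"x": -0.3, "y": -0.7, "z": 28.0, "rx": 0.004, "ry": -0.008, "rz": 0.004}, {"x": -0.1, "y": -0.6, "z": 28.0, "rx": 0.004, "ry": -0.008, "rz": 0.004}, "|"]
```

>>> send_rows --increments '[{"x":0,"y":0,"z":30,"rx":0,"ry":-0.01,"rz":0,"fingers":20},{"x":0,"y":0,"z":30,"rx":0,"ry":0,"rz":0,"fingers":20},{"x":0,"y":0,"z":20,"rx":0,"ry":0,"rz":0,"fingers":20},{"x":0,"y":0,"z":3,"rx":0,"ry":0,"rz":0,"fingers":20},{"x":0,"y":0,"z":0,"rx":0,"ry":0,"rz":0,"fingers":20}]'

```text
time: 23.83
eef_pos: [0.4351, -0.3237, 0.0339]
tcp_rot: [3.134, 0.023, 0.017]
ft_force: [0.3, 0.2, 0.7]
width: 0.0346
```

>>> send_rows --increments '[{"x":-4,"y":4,"z":7,"rx":0,"ry":0,"rz":0,"fingers":20},{"x":0,"y":0,"z":4,"rx":0,"ry":0,"rz":0,"fingers":20},{"x":0,"y":0,"z":0,"rx":0,"ry":0,"rz":0,"fingers":20}]'

```text
time: 24.08
eef_pos: [0.4337, -0.3265, 0.0256]
tcp_rot: [3.132, 0.03, 0.022]
ft_force: [-0.1, 0.3, -0.8]
width: 0.035
```

>>> send_rows --increments '[{"x":0,"y":0,"z":0,"rx":0,"ry":0,"rz":0,"fingers":55},{"x":0,"y":0,"z":0,"rx":0,"ry":0,"rz":0,"fingers":55},{"x":0,"y":0,"z":0,"rx":0,"ry":0,"rz":0,"fingers":55}]'

```text
time: 24.33
eef_pos: [0.4348, -0.3275, 0.028]
tcp_rot: [3.129, 0.029, 0.026]
ft_force: [0.3, 0.5, -0.8]
width: 0.0471
```

>>> send_rows --increments '[{"x":0,"y":0,"z":-20,"rx":0,"ry":0,"rz":0,"fingers":55},{"x":0,"y":0,"z":-40,"rx":0,"ry":0,"rz":0,"fingers":55},{"x":0,"y":0,"z":-40,"rx":0,"ry":0,"rz":0,"fingers":55},{"x":0,"y":0,"z":-40,"rx":0,"ry":0,"rz":0,"fingers":55},{"x":0,"y":0,"z":0,"rx":0,"ry":0,"rz":0,"fingers":60}]'

```text
time: 24.75
eef_pos: [0.4319, -0.3247, 0.1733]
tcp_rot: [3.133, 0.03, 0.023]
ft_force: [1.5, 0.4, 1.1]
width: 0.0513
```

Run:
```python
from h import *
c=shot('top');W=world(c); st()
save(c['frame'][170:280,290:420],'t3.png',6)
f=c['frame']; hsv=cv2.cvtColor(f,cv2.COLOR_RGB2HSV);H,S,V=[hsv[...,i] for i in range(3)]
reg=np.zeros(H.shape,bool);reg[188:218,368:415]=1
z=W[...,2]; m=reg&(z>.052)&(z<.064); p=W[m][:,:2]; print('case top',cv2.minAreaRect(p.astype(np.float32)*1000),p.mean(0))
m=reg&(z>.012)&(z<.028); p=W[m][:,:2]; print('blade',p.mean(0),p.min(0),p.max(0),len(p))
m=reg&(z>.064);p=W[m][:,:2]; print('lock',p.mean(0),len(p))
m=reg&(z>.012);p=W[m][:,:2]; e=np.linalg.eigh(np.cov(p.T))[1][:,1]; print('axis',e*np.sign(e[1]))
```

```text
t 24.80 [ 0.4306 -0.3245  0.1705] yaw 0.019 w 0.0510 F [-0.2 -0.2 -0.5] q [ 1.06  0.39 -0.63  1.85  0.28  0.97  0.32]
case top ((588.1925659179688, -343.7982482910156), (70.60726928710938, 39.99272155761719), 76.61582946777344) [ 0.58598281 -0.34524096]
blade [ 0.5923468  -0.30756768] [ 0.56351479 -0.36994988] [ 0.61274061 -0.27818672] 91
lock [ 0.59074891 -0.33424769] 55
axis [0.29272778 0.95619582]
```

View pics/t3.png

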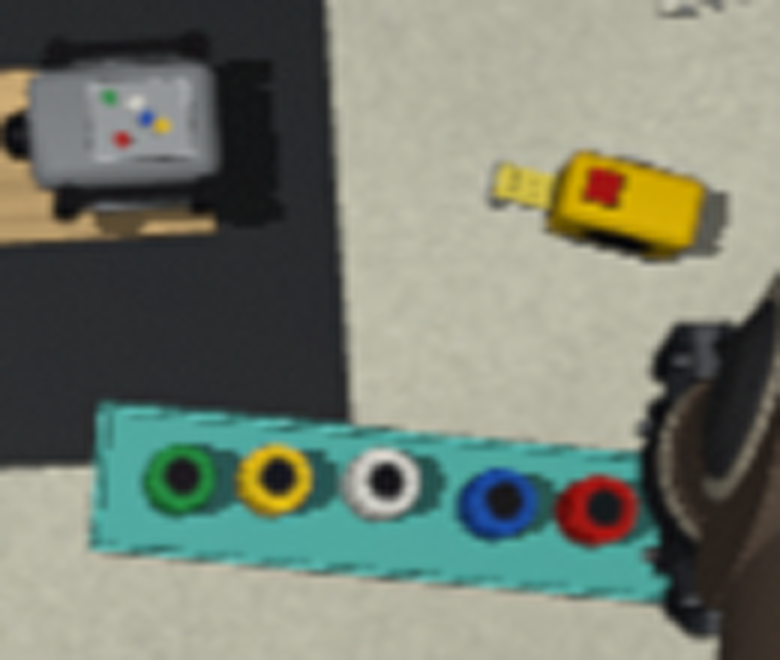

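All five pots (green, yellow, white, blue, red) stand upright in the tray. The case is at about (0.588,-0.344) with its hook end pointing +y, tilted about 13° to +x. I'll move above it and measure with the wrist camera.

>>> send_rows --increments '[{"x":36,"y":8,"z":0,"rx":0,"ry":0,"rz":0.05,"fingers":70},{"x":36,"y":8,"z":0,"rx":0,"ry":0,"rz":0.05,"fingers":70},{"x":34,"y":10,"z":0,"rx":0,"ry":0,"rz":0.05,"fingers":70},{"x":34,"y":10,"z":0,"rx":0,"ry":0,"rz":0.05,"fingers":70},{"x":16,"y":5,"z":0,"rx":0,"ry":0,"rz":0.04,"fingers":70}]'

```text
time: 25.22
eef_pos: [0.5802, -0.3789, 0.1715]
tcp_rot: [3.109, -0.369, 0.01]
ft_force: [0.0, -0.1, -0.4]
width: 0.0598
```

>>> send_rows --increments '[{"x":0,"y":0,"z":0,"rx":0,"ry":0,"rz":0,"fingers":70},{"x":0,"y":0,"z":0,"rx":0,"ry":0,"rz":0,"fingers":70},{"x":0,"y":0,"z":0,"rx":0,"ry":0,"rz":0,"fingers":70}]'

```text
time: 25.47
eef_pos: [0.5822, -0.3783, 0.1676]
tcp_rot: [3.112, -0.368, 0.006]
ft_force: [-0.9, 0.8, 0.5]
width: 0.0597
```

```bash
cat >> h.py <<'E'
def case(c,zo=0):
    """case pose from wrist picture: centre, yaw of its y axis; zo = height of its underside"""
    W=wworld(c); f=c['frame']; hsv=cv2.cvtColor(f,cv2.COLOR_RGB2HSV);H,S,V=[hsv[...,i].astype(int) for i in range(3)]
    z=W[...,2]-zo; ye=(H>18)&(H<34)&(S>120)
    m=ye&(abs(z-.0595)<.003); n,l,s,_=cv2.connectedComponentsWithStats(m.astype(np.uint8)); k=1+s[1:,4].argmax(); p=W[l==k]
    print('top',len(p),cv2.minAreaRect(p[:,:2].astype(np.float32)*1000),np.median(p[:,2]).round(4))
    m=((H<8)|(H>172))&(S>120)&(abs(z-.067)<.004); q=W[m]
    if len(q): print('lock',len(q),q.mean(0).round(4), cv2.minAreaRect(q[:,:2].astype(np.float32)*1000))
    return W,H,S,V
E
python3 - <<'E'
from h import *
st(); c=shot('wrist'); case(c); save(c['frame'],'w4.png',1.3)
E
```

```text
t 25.47 [ 0.5822 -0.3783  0.1676] yaw -0.236 w 0.0597 F [-0.9  0.8  0.5] q [ 0.83  0.63 -0.52  1.46  0.34  1.13  0.02]
top 2928 ((590.5611572265625, -342.2212829589844), (65.64894104003906, 35.15726089477539), 76.38471984863281) 0.0586
lock 497 [ 0.5948 -0.3249  0.0668] ((594.74462890625, -325.0214538574219), (16.633960723876953, 15.613377571105957), 76.35440826416016)
```

View pics/w4.png

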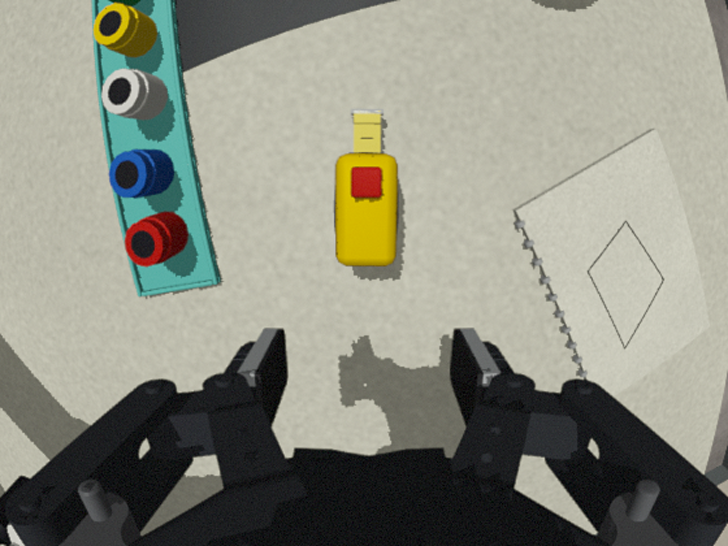

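The wrist view shows the case at (366,210), its red lock at (366,182) and the hook at (366,112) ahead. The jaws are aligned with the case's axis. The grasp needs about 37 mm forward along tool -y, then down.

>>> send_rows --increments '[{"x":0,"y":-20,"z":5,"rx":0,"ry":0,"rz":0,"fingers":75},{"x":0,"y":-15,"z":10,"rx":0,"ry":0,"rz":0,"fingers":75},{"x":0,"y":-2,"z":20,"rx":0,"ry":0,"rz":0,"fingers":75},{"x":0,"y":0,"z":10,"rx":0,"ry":0,"rz":0,"fingers":75},{"x":0,"y":0,"z":0,"rx":0,"ry":0,"rz":0,"fingers":75}]'

```text
time: 25.93
eef_pos: [0.5851, -0.3424, 0.1227]
tcp_rot: [3.109, -0.368, 0.004]
ft_force: [0.2, 0.1, -0.7]
width: 0.0642
```

Run:
```python
from h import *
st(); plan((.590,-.3435,.085,-.236))
```

```text
t 25.93 [ 0.5851 -0.3424  0.1227] yaw -0.236 w 0.0642 F [ 0.2  0.1 -0.7] q [ 0.79  0.65 -0.51  1.54  0.36  1.04 -0.06]
[{"x": 4.8, "y": -0.5, "z": 37.7, "rx": 0.011, "ry": -0.004}, "|"]
```

>>> send_rows --increments '[{"x":5,"y":0,"z":35,"rx":0.011,"ry":0,"rz":0,"fingers":75},{"x":0,"y":0,"z":35,"rx":0,"ry":0,"rz":0,"fingers":75},{"x":0,"y":0,"z":25,"rx":0,"ry":0,"rz":0,"fingers":75},{"x":0,"y":0,"z":3,"rx":0,"ry":0,"rz":0,"fingers":75},{"x":0,"y":0,"z":0,"rx":0,"ry":0,"rz":0,"fingers":75}]'

```text
time: 26.35
eef_pos: [0.5894, -0.3489, 0.0272]
tcp_rot: [3.115, -0.374, 0.013]
ft_force: [-0.1, -0.4, 0.8]
width: 0.0638
```

Run:
```python
from h import *
st(); plan((.590,-.3435,.022,-.236))
```

```text
t 26.35 [ 0.5894 -0.3489  0.0272] yaw -0.239 w 0.0638 F [-0.1 -0.4  0.8] q [ 0.77  0.77 -0.47  1.58  0.42  0.88 -0.09]
[{"x": -0.7, "y": -5.4, "z": 5.2, "rx": 0.003, "ry": -0.009, "rz": -0.003}, "|"]
```

>>> send_rows --increments '[{"x":-1,"y":-5,"z":6,"rx":0.003,"ry":-0.009,"rz":0,"fingers":75},{"x":0,"y":0,"z":1,"rx":0,"ry":0,"rz":0,"fingers":75},{"x":0,"y":0,"z":0,"rx":0,"ry":0,"rz":0,"fingers":30},{"x":0,"y":0,"z":0,"rx":0,"ry":0,"rz":0,"fingers":30},{"x":0,"y":0,"z":0,"rx":0,"ry":0,"rz":0,"fingers":30}]' --force 60

```text
time: 26.77
eef_pos: [0.5908, -0.3455, 0.0264]
tcp_rot: [3.116, -0.376, 0.005]
ft_force: [0.2, 0.0, -5.2]
width: 0.0372
```

>>> send_rows --increments '[{"x":0,"y":0,"z":0,"rx":0,"ry":0,"rz":0,"fingers":30},{"x":0,"y":0,"z":0,"rx":0,"ry":0,"rz":0,"fingers":30}]'

```text
time: 26.93
eef_pos: [0.5909, -0.3456, 0.0271]
tcp_rot: [3.116, -0.376, 0.006]
ft_force: [-1.2, -0.1, -4.6]
width: 0.0375
```

Run:
```python
from h import *
st(); c=shot('wrist'); case(c); plan((.590,-.3435,.022,-.236))
```

```text
t 26.93 [ 0.5909 -0.3456  0.0271] yaw -0.240 w 0.0375 F [-1.2 -0.1 -4.6] q [ 0.76  0.77 -0.47  1.58  0.42  0.89 -0.1 ]
top 9542 ((592.904296875, -338.7191162109375), (60.59911346435547, 35.74605178833008), 76.18826293945312) 0.0599
lock 2470 [ 0.5968 -0.3239  0.068 ] ((589.64990234375, -324.99591064453125), (33.92660140991211, 20.414907455444336), 1.3733952045440674)
[{"x": -1.4, "y": -1.8, "z": 5.0, "rx": 0.003, "ry": -0.004, "rz": -0.004}, "|"]
```

>>> send_rows --increments '[{"x":0,"y":0,"z":-15,"rx":0,"ry":0,"rz":0,"fingers":30},{"x":0,"y":0,"z":-35,"rx":0,"ry":0,"rz":0,"fingers":30},{"x":0,"y":0,"z":-40,"rx":0,"ry":0,"rz":0,"fingers":30},{"x":0,"y":0,"z":-40,"rx":0,"ry":0,"rz":0,"fingers":30},{"x":0,"y":0,"z":-30,"rx":0,"ry":0,"rz":0,"fingers":30}]'

```text
time: 27.4
eef_pos: [0.5851, -0.3422, 0.1852]
tcp_rot: [-3.114, 0.372, 0.021]
ft_force: [1.0, -0.6, -3.5]
width: 0.0374
```

Run:
```python
from h import *
st(); plan((.605,-.05,.19,.065),step=34)
```

```text
t 27.40 [ 0.5851 -0.3422  0.1852] yaw -0.238 w 0.0374 F [ 1.  -0.6 -3.5] q [ 0.8   0.61 -0.53  1.46  0.32  1.17 -0.02]
[{"x": -5.5, "y": -32.1, "z": -0.3, "rz": -0.034}, {"x": -4.4, "y": -32.2, "z": -0.4, "rz": -0.034}, {"x": -3.3, "y": -32.4, "z": -0.4, "rz": -0.034}, {"x": -2.2, "y": -32.5, "z": -0.4, "rz": -0.034}, {"x": -1.1, "y": -32.5, "z": -0.4, "rz": -0.034}, {"x": -0.1, "y": -32.5, "z": -0.5, "rz": -0.034}, {"x": 1.0, "y": -32.5, "z": -0.5, "rz": -0.034}, {"x": 2.1, "y": -32.5, "z": -0.5, "rz": -0.034}, {"x": 3.2, "y": -32.4, "z": -0.5, "rz": -0.034}, "|"]
```

>>> send_rows --increments '[{"x":-5,"y":-32,"z":0,"rx":0,"ry":0,"rz":-0.034,"fingers":30},{"x":-4,"y":-32,"z":0,"rx":0,"ry":0,"rz":-0.034,"fingers":30},{"x":-3,"y":-32,"z":0,"rx":0,"ry":0,"rz":-0.034,"fingers":30},{"x":-2,"y":-33,"z":0,"rx":0,"ry":0,"rz":-0.034,"fingers":30},{"x":-1,"y":-33,"z":0,"rx":0,"ry":0,"rz":-0.034,"fingers":30}]'

```text
time: 27.82
eef_pos: [0.6002, -0.1852, 0.1991]
tcp_rot: [3.132, -0.118, 0.004]
ft_force: [0.7, -0.3, -4.5]
width: 0.0368
```

>>> send_rows --increments '[{"x":0,"y":-33,"z":0,"rx":0,"ry":0,"rz":-0.034,"fingers":30},{"x":1,"y":-33,"z":0,"rx":0,"ry":0,"rz":-0.034,"fingers":30},{"x":2,"y":-33,"z":0,"rx":0,"ry":0,"rz":-0.034,"fingers":30},{"x":3,"y":-20,"z":0,"rx":0,"ry":0,"rz":-0.034,"fingers":30},{"x":0,"y":-5,"z":0,"rx":0,"ry":0,"rz":0,"fingers":30}]'

```text
time: 28.23
eef_pos: [0.6055, -0.04, 0.2006]
tcp_rot: [3.135, 0.138, 0.003]
ft_force: [-0.1, 0.7, -4.3]
width: 0.0373
```

>>> send_rows --increments '[{"x":0,"y":0,"z":0,"rx":0,"ry":0,"rz":0,"fingers":30},{"x":0,"y":0,"z":0,"rx":0,"ry":0,"rz":0,"fingers":30},{"x":0,"y":0,"z":0,"rx":0,"ry":0,"rz":0,"fingers":30}]'

```text
time: 28.48
eef_pos: [0.6041, -0.0357, 0.201]
tcp_rot: [3.134, 0.149, 0.001]
ft_force: [0.9, -1.1, -4.7]
width: 0.0373
```

Run:
```python
from h import *
st(); c=shot('wrist'); save(c['frame'],'w5.png',1.3); np.savez('w5.npz',**c)
```

```text
t 28.48 [ 0.6041 -0.0357  0.201 ] yaw 0.095 w 0.0373 F [ 0.9 -1.1 -4.7] q [ 0.47  0.49 -0.68  1.65  0.34  1.12 -0.21]
```

View pics/w5.png

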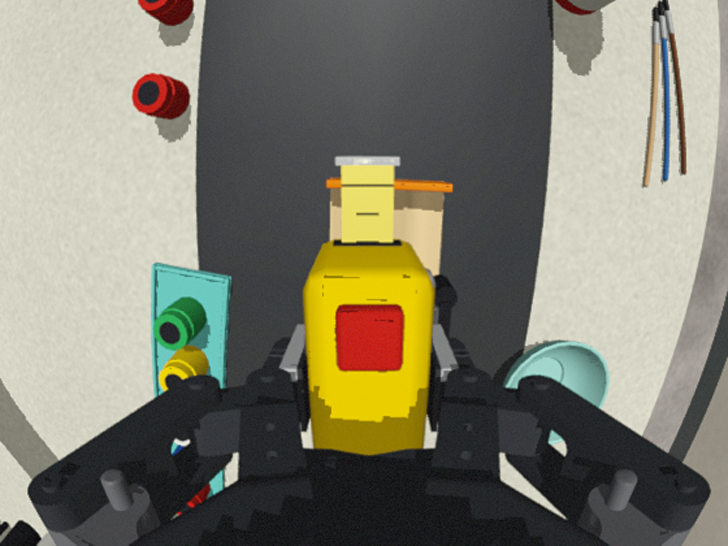

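The wrist view shows the case centred in the jaws with the hook at (367,160). The plate's top edge runs (327,183)-(452,187). The bar is just out of view, so I'll measure the plate and hook and move on.

```bash
cat >> h.py <<'E'
def stripe(W,m,name,zmin,zmax):
    p=W[m&(W[...,2]>zmin)&(W[...,2]<zmax)][:,:2]
    if len(p)<10: print(name,'few',len(p)); return
    r=cv2.minAreaRect((p*1000).astype(np.float32)); mu=p.mean(0); e=np.linalg.eigh(np.cov(p.T))[1][:,1]; e*=np.sign(e[0]); nn=np.array([-e[1],e[0]])
    t=(p-mu)@e; d=(p-mu)@nn
    print(name,len(p),'mean',(mu*1000).round(1),'yaw %.4f'%np.arctan2(e[1],e[0]),'len %.1f [%.1f %.1f]'%(np.ptp(t)*1e3,t.min()*1e3,t.max()*1e3),'thick pct5/95 mm',(np.percentile(d,[3,97])*1e3).round(1),'nrm',nn.round(3))
def masks(c):
    hsv=cv2.cvtColor(c['frame'],cv2.COLOR_RGB2HSV);H,S,V=[hsv[...,i].astype(int) for i in range(3)]
    return (H>7)&(H<20)&(S>170), ((H<6)|(H>174))&(S>120), (H>18)&(H<34)&(S>80),H,S,V
E
python3 - <<'E'
from h import *
c=dict(np.load('w5.npz'));W=wworld(c);o,r,y,H,S,V=masks(c)
k=np.zeros_like(o);k[125:160,240:360]=1
stripe(W,o&k,'plate top',.042,.048)
stripe(W,o&k,'plate face',.01,.040)
k=np.zeros_like(o);k[112:130,250:315]=1
p=W[k&(S<50)&(W[...,2]>.15)]; print('hook top',len(p),p.mean(0).round(4),np.ptp(p,axis=0).round(4),p.min(0),p.max(0))
k[:]=0;k[235:285,255:315]=1;p=W[k&r]; print('lock',p.mean(0).round(4))
k[:]=0;k[130:180,260:305]=1;p=W[k&y&(W[...,2]>.15)]; print('blade',p.mean(0).round(4),np.percentile(p[:,2],[5,50,95]).round(4)); e=np.linalg.eigh(np.cov(p[:,:2].T))[1][:,1];print(e)
T=c['cam_to_world'];print(T[:3,2],T[:3,3])
plan((.602,.04,.2,.07))
E
```

```text
plate top 339 mean [626.9  16.8] yaw 0.0717 len 88.9 [-56.5 32.3] thick pct5/95 mm [-2.7  2.6] nrm [-0.072  0.997]
plate face 64 mean [624.6  19.3] yaw 0.0704 len 86.5 [-53.2 33.2] thick pct5/95 mm [-0.2  0.2] nrm [-0.07   0.998]
hook top 286 [0.5981 0.0311 0.1957] [0.0211 0.0042 0.0036] [0.58758635 0.02899794 0.19393008] [0.60868581 0.03320902 0.19756264]
lock [nan nan nan]
blade [0.5993 0.0171 0.1957] [0.1947 0.1957 0.1968]
[-0.13517834  0.99082128]
[ 0.02562066 -0.26316633 -0.96441022] [0.59840401 0.03056054 0.34233385]
[{"x": 1.7, "y": -25.4, "z": 0.2, "rz": 0.008}, {"x": 1.5, "y": -25.4, "z": 0.3, "rz": 0.008}, {"x": 1.3, "y": -25.4, "z": 0.3, "rz": 0.008}, "|"]
```

>>> send_rows --increments '[{"x":2,"y":-25,"z":0,"rx":0,"ry":0,"rz":0.012,"fingers":30},{"x":2,"y":-25,"z":0,"rx":0,"ry":0,"rz":0.012,"fingers":30},{"x":1,"y":-20,"z":0,"rx":0,"ry":0,"rz":0,"fingers":30},{"x":0,"y":0,"z":0,"rx":0,"ry":0,"rz":0,"fingers":30},{"x":0,"y":0,"z":0,"rx":0,"ry":0,"rz":0,"fingers":30}]'

```text
time: 28.95
eef_pos: [0.6042, 0.0247, 0.1994]
tcp_rot: [3.132, 0.081, -0.001]
ft_force: [-0.3, -0.6, -4.8]
width: 0.0374
```

>>> send_rows --increments '[{"x":0,"y":0,"z":0,"rx":0,"ry":0,"rz":0,"fingers":30},{"x":0,"y":0,"z":0,"rx":0,"ry":0,"rz":0,"fingers":30}]'

```text
time: 29.12
eef_pos: [0.6044, 0.0221, 0.1991]
tcp_rot: [3.131, 0.076, -0.002]
ft_force: [0.5, 0.6, -4.5]
width: 0.0372
```

Run:
```python
from h import *
st(); c=shot('wrist'); save(c['frame'],'w6.png',1.3); np.savez('w6.npz',**c)
W=wworld(c);o,r,y,H,S,V=masks(c)
stripe(W,r,'bar top',.0145,.0175)
k=np.zeros_like(o);k[100:135,250:315]=1
p=W[k&(S<50)&(W[...,2]>.15)]; print('hook top',len(p),p.mean(0).round(4),p.min(0).round(4),p.max(0).round(4))
plan((.602,.06,.06,.07))
```

```text
t 29.12 [0.6044 0.0221 0.1991] yaw 0.048 w 0.0372 F [ 0.5  0.6 -4.5] q [ 0.36  0.5  -0.68  1.65  0.35  1.12 -0.36]
bar top 454 mean [587.5 174.1] yaw 0.3072 len 354.8 [-179.8 174.9] thick pct5/95 mm [-53.7  34.6] nrm [-0.302  0.953]
hook top 111 [0.6015 0.0894 0.1933] [0.5909 0.0874 0.1914] [0.612  0.0907 0.1947]
[{"x": -0.1, "y": -9.9, "z": 34.7, "rx": 0.002, "rz": -0.006}, {"x": -0.1, "y": -9.8, "z": 34.7, "rx": 0.002, "rz": -0.006}, {"y": -9.7, "z": 34.7, "rx": 0.002, "rz": -0.006}, {"y": -9.7, "z": 34.8, "rx": 0.002, "rz": -0.006}, "|"]
```

View pics/w6.png

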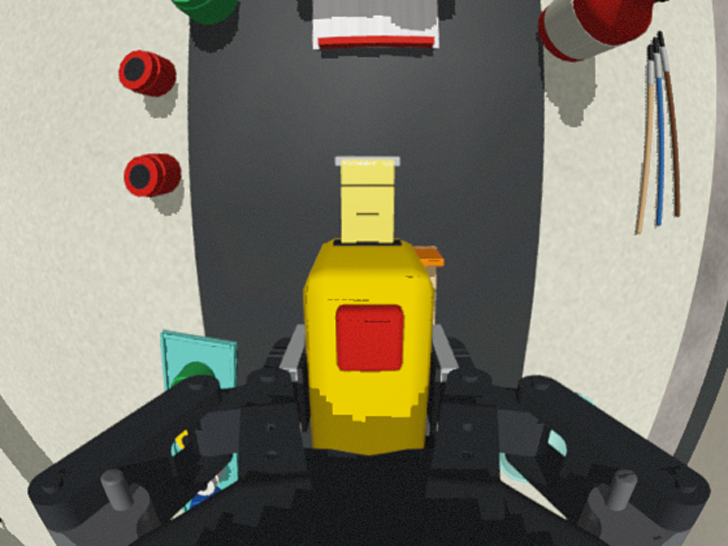

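The wrist view shows the bar at (313-437,42), roughly centred ahead of the hook at (367,160).

Run:
```python
from h import *
c=dict(np.load('w6.npz'));W=wworld(c);o,r,y,H,S,V=masks(c)
k=np.zeros_like(o);k[15:50,230:350]=1
stripe(W,r&k,'bar top',.0135,.0175)
stripe(W,r&k,'bar all',.0,.03)
```

```text
bar top 473 mean [602.4 184.7] yaw 0.0656 len 87.8 [-43.5 44.3] thick pct5/95 mm [-2.8  2.7] nrm [-0.066  0.998]
bar all 747 mean [602.4 183.9] yaw 0.0649 len 87.9 [-43.5 44.4] thick pct5/95 mm [-2.1  3.4] nrm [-0.065  0.998]
```

>>> send_rows --increments '[{"x":3,"y":-30,"z":20,"rx":0,"ry":0,"rz":-0.01,"fingers":30},{"x":3,"y":-30,"z":30,"rx":0,"ry":0,"rz":-0.01,"fingers":30},{"x":2,"y":-30,"z":30,"rx":0,"ry":0,"rz":0,"fingers":30},{"x":0,"y":-20,"z":20,"rx":0,"ry":0,"rz":0,"fingers":30},{"x":0,"y":0,"z":0,"rx":0,"ry":0,"rz":0,"fingers":30}]'

```text
time: 29.58
eef_pos: [0.6115, 0.1237, 0.0959]
tcp_rot: [3.127, 0.079, 0.009]
ft_force: [-0.5, -0.3, -4.4]
width: 0.0374
```

>>> send_rows --increments '[{"x":0,"y":0,"z":0,"rx":0,"ry":0,"rz":0,"fingers":30},{"x":0,"y":0,"z":0,"rx":0,"ry":0,"rz":0,"fingers":30}]'

```text
time: 29.75
eef_pos: [0.6109, 0.1231, 0.0942]
tcp_rot: [3.126, 0.08, 0.004]
ft_force: [-0.7, 0.2, -4.4]
width: 0.037
```

Run:
```python
from h import *
st(); plan((.606,.136,.06,.068))
```

```text
t 29.75 [0.6109 0.1231 0.0942] yaw 0.051 w 0.0370 F [-0.7  0.2 -4.4] q [ 0.15  0.64 -0.63  1.7   0.46  0.96 -0.6 ]
[{"x": -4.3, "y": -13.6, "z": 34.0, "rx": 0.015, "ry": -0.002, "rz": -0.017}, "|"]
```

>>> send_rows --increments '[{"x":-4,"y":-14,"z":0,"rx":0.015,"ry":0,"rz":-0.017,"fingers":30},{"x":0,"y":0,"z":0,"rx":0,"ry":0,"rz":0,"fingers":30},{"x":0,"y":0,"z":20,"rx":0,"ry":0,"rz":0,"fingers":30},{"x":0,"y":0,"z":10,"rx":0,"ry":0,"rz":0,"fingers":30},{"x":0,"y":0,"z":0,"rx":0,"ry":0,"rz":0,"fingers":30}]'

```text
time: 30.17
eef_pos: [0.6102, 0.1332, 0.068]
tcp_rot: [-3.139, -0.098, -0.016]
ft_force: [0.4, -1.1, -5.6]
width: 0.0375
```

Run:
```python
from h import *
st(); plan((.606,.136,.03,.068))
c=shot('wrist');W=wworld(c);o,r,y,H,S,V=masks(c); save(c['frame'][0:260,150:420],'w7.png',2.3)
```

```text
t 30.17 [0.6102 0.1332 0.068 ] yaw 0.062 w 0.0375 F [ 0.4 -1.1 -5.6] q [ 0.14  0.67 -0.62  1.72  0.48  0.9  -0.62]
[{"x": -2.2, "y": -1.5, "z": 19.0, "ry": -0.005, "rz": -0.003}, {"x": -2.1, "y": -1.5, "z": 19.0, "ry": -0.005, "rz": -0.003}, "|"]
```

View pics/w7.png

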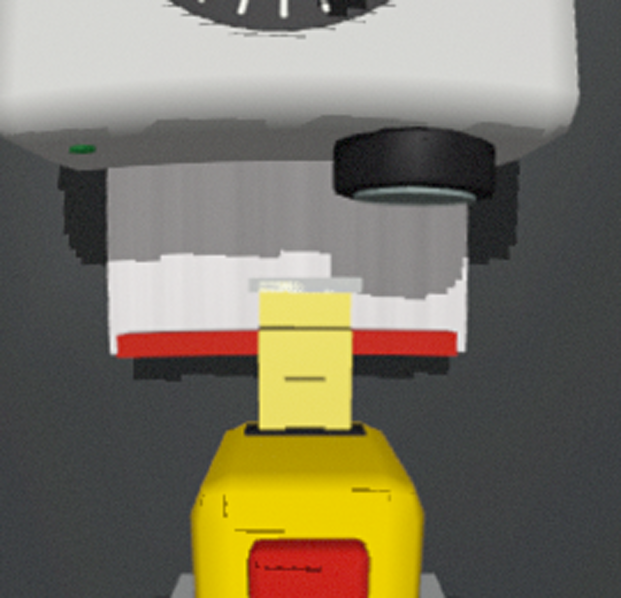

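The hook (305,285) is beyond the red bar (285,343), centred on it and clear of the lens. Now lowering.

>>> send_rows --increments '[{"x":-2,"y":-2,"z":14,"rx":0,"ry":-0.005,"rz":0,"fingers":30},{"x":-2,"y":-2,"z":13,"rx":0,"ry":0,"rz":0,"fingers":30},{"x":0,"y":0,"z":7,"rx":0,"ry":0,"rz":0,"fingers":30},{"x":0,"y":0,"z":0,"rx":0,"ry":0,"rz":0,"fingers":30},{"x":0,"y":0,"z":0,"rx":0,"ry":0,"rz":0,"fingers":30}]'

```text
time: 30.63
eef_pos: [0.6071, 0.1366, 0.0331]
tcp_rot: [-3.139, -0.095, -0.011]
ft_force: [0.3, 0.0, -4.2]
width: 0.0373
```

Run:
```python
from h import *
st(); plan((.606,.136,.0275,.068))
```

```text
t 30.63 [0.6071 0.1366 0.0331] yaw 0.061 w 0.0373 F [ 0.3  0.  -4.2] q [ 0.12  0.71 -0.59  1.74  0.51  0.84 -0.65]
[{"x": -1.2, "y": 0.6, "z": 5.6, "ry": -0.007, "rz": -0.007}, "|"]
```

>>> send_rows --increments '[{"x":-1,"y":0,"z":4,"rx":0,"ry":-0.005,"rz":-0.007,"fingers":30},{"x":0,"y":8,"z":0,"rx":0,"ry":0,"rz":0,"fingers":30},{"x":0,"y":10,"z":0,"rx":0,"ry":0,"rz":0,"fingers":30},{"x":0,"y":10,"z":0,"rx":0,"ry":0,"rz":0,"fingers":30},{"x":0,"y":0,"z":0,"rx":0,"ry":0,"rz":0,"fingers":30}]'

```text
time: 31.05
eef_pos: [0.6083, 0.1074, 0.0291]
tcp_rot: [-3.138, -0.111, -0.003]
ft_force: [0.2, 0.7, -5.6]
width: 0.0371
```

Run:
```python
from h import *
st(); plan((.6125,.056,.03,.068)); c=shot('wrist'); np.savez('w8.npz',**c)
W=wworld(c);o,r,y,H,S,V=masks(c)
k=np.zeros_like(o);k[60:200,200:360]=1
stripe(W,r&k,'bar',.012,.02)
p=W[k&y&(W[...,2]>.017)&(W[...,2]<.035)]; print('blade',len(p),p.min(0).round(4),p.max(0).round(4),np.median(p,0).round(4))
save(c['frame'][0:260,150:420],'w8.png',2.3)
```

```text
t 31.05 [0.6083 0.1074 0.0291] yaw 0.070 w 0.0371 F [ 0.2  0.7 -5.6] q [ 0.16  0.71 -0.6   1.75  0.51  0.84 -0.6 ]
[{"x": 0.3, "y": 25.8, "z": -0.5}, {"x": 0.3, "y": 25.8, "z": -0.5}, "|"]
bar 1403 mean [601.2 185. ] yaw 0.0640 len 77.1 [-38.0 39.0] thick pct5/95 mm [-2.7  2.7] nrm [-0.064  0.998]
blade 4334 [0.589  0.1417 0.0173] [0.6231 0.1905 0.035 ] [0.6043 0.1655 0.0243]
```

View pics/w8.png

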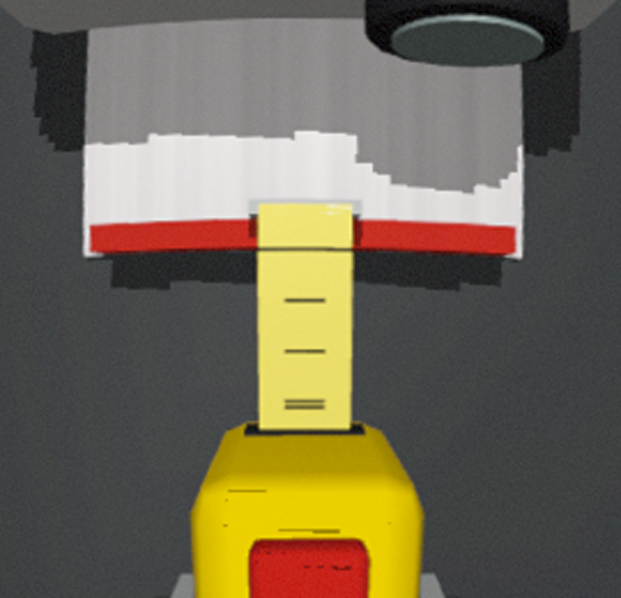

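The hook (305,205) sits against the bar's far face and the blade is extending. I'll keep backing the case towards the plate.

>>> send_rows --increments '[{"x":0,"y":10,"z":0,"rx":0,"ry":0,"rz":0,"fingers":30},{"x":0,"y":12,"z":0,"rx":0,"ry":0,"rz":0,"fingers":30},{"x":0,"y":12,"z":0,"rx":0,"ry":0,"rz":0,"fingers":30},{"x":0,"y":6,"z":0,"rx":0,"ry":0,"rz":0,"fingers":30},{"x":0,"y":0,"z":0,"rx":0,"ry":0,"rz":0,"fingers":30}]'

```text
time: 31.52
eef_pos: [0.611, 0.0672, 0.03]
tcp_rot: [-3.134, -0.113, -0.005]
ft_force: [-0.8, 0.7, -3.8]
width: 0.0372
```

Run:
```python
from h import *
st(); plan((.6122,.054,.029,.068))
```

```text
t 31.52 [0.611  0.0672 0.03  ] yaw 0.072 w 0.0372 F [-0.8  0.7 -3.8] q [ 0.24  0.71 -0.6   1.76  0.51  0.83 -0.53]
[{"x": 0.2, "y": 13.2, "z": 0.9, "rx": -0.005, "ry": -0.003, "rz": 0.004}, "|"]
```

>>> send_rows --increments '[{"x":0,"y":7,"z":0,"rx":-0.005,"ry":-0.003,"rz":0,"fingers":30},{"x":0,"y":3,"z":0,"rx":0,"ry":0,"rz":0,"fingers":30},{"x":0,"y":0,"z":0,"rx":0,"ry":0,"rz":0,"fingers":30}]'

```text
time: 31.77
eef_pos: [0.6119, 0.0563, 0.0302]
tcp_rot: [-3.139, -0.112, -0.001]
ft_force: [-1.5, 1.3, -4.7]
width: 0.0376
```

>>> send_rows --increments '[{"x":0,"y":2,"z":0,"rx":0,"ry":0,"rz":0,"fingers":30},{"x":0,"y":0,"z":0,"rx":0,"ry":0,"rz":0,"fingers":30}]'

```text
time: 31.93
eef_pos: [0.612, 0.0546, 0.0302]
tcp_rot: [-3.139, -0.113, -0.001]
ft_force: [-0.6, 1.3, -4.6]
width: 0.037
```

Run:
```python
from h import *
st(); plan((.6122,.052,.027,.068)); c=shot('side'); save(c['frame'][170:320,200:360],'s9.png',4.5)
```

```text
t 31.93 [0.612  0.0546 0.0302] yaw 0.072 w 0.0370 F [-0.6  1.3 -4.6] q [ 0.25  0.71 -0.6   1.76  0.51  0.84 -0.51]
[{"y": 2.6, "z": 3.2, "rz": 0.004}, "|"]
```

View pics/s9.png

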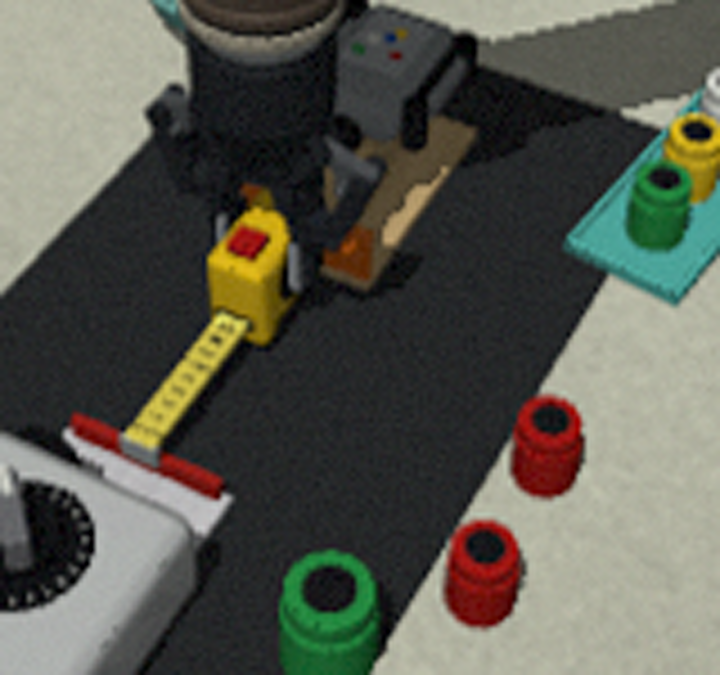

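The hook bears on the bar, the blade is drawn out and the case sits just in front of the orange plate. I'll creep to contact, then set it down.

>>> send_rows --increments '[{"x":0,"y":2,"z":1,"rx":0,"ry":0,"rz":0,"fingers":30},{"x":0,"y":0,"z":0,"rx":0,"ry":0,"rz":0,"fingers":30}]'

```text
time: 32.15
eef_pos: [0.6124, 0.054, 0.0294]
tcp_rot: [-3.138, -0.114, -0.002]
ft_force: [-0.5, 1.4, -4.2]
width: 0.0372
```

>>> send_rows --increments '[{"x":0,"y":2,"z":0,"rx":0,"ry":0,"rz":0,"fingers":30},{"x":0,"y":0,"z":0,"rx":0,"ry":0,"rz":0,"fingers":30}]'

```text
time: 32.32
eef_pos: [0.6126, 0.0523, 0.0294]
tcp_rot: [-3.137, -0.116, -0.002]
ft_force: [-0.4, 1.4, -4.3]
width: 0.0372
```

>>> send_rows --increments '[{"x":0,"y":2,"z":0,"rx":0,"ry":0,"rz":0,"fingers":30},{"x":0,"y":0,"z":0,"rx":0,"ry":0,"rz":0,"fingers":30}]'

```text
time: 32.48
eef_pos: [0.6127, 0.0515, 0.0295]
tcp_rot: [-3.136, -0.117, -0.003]
ft_force: [-0.8, 1.5, -4.9]
width: 0.0372
```

>>> send_rows --increments '[{"x":0,"y":0,"z":2,"rx":0,"ry":0,"rz":0,"fingers":30},{"x":0,"y":0,"z":0,"rx":0,"ry":0,"rz":0,"fingers":30}]'

```text
time: 32.65
eef_pos: [0.6131, 0.0515, 0.0276]
tcp_rot: [-3.135, -0.116, -0.004]
ft_force: [-0.5, 1.4, -3.7]
width: 0.0372
```

>>> send_rows --increments '[{"x":0,"y":0,"z":2,"rx":0,"ry":0,"rz":0,"fingers":30},{"x":0,"y":0,"z":0,"rx":0,"ry":0,"rz":0,"fingers":30}]'

```text
time: 32.82
eef_pos: [0.6135, 0.0516, 0.026]
tcp_rot: [-3.136, -0.116, -0.005]
ft_force: [-1.3, 2.6, -4.3]
width: 0.0373
```

>>> send_rows --increments '[{"x":0,"y":0,"z":2,"rx":0,"ry":0,"rz":0,"fingers":30},{"x":0,"y":0,"z":0,"rx":0,"ry":0,"rz":0,"fingers":30}]'

```text
time: 32.98
eef_pos: [0.6135, 0.0516, 0.0264]
tcp_rot: [-3.137, -0.116, -0.006]
ft_force: [0.2, 1.6, -5.5]
width: 0.0373
```

>>> send_rows --increments '[{"x":0,"y":0,"z":2,"rx":0,"ry":0,"rz":0,"fingers":30},{"x":0,"y":0,"z":0,"rx":0,"ry":0,"rz":0,"fingers":30}]'

```text
time: 33.15
eef_pos: [0.6138, 0.0517, 0.0261]
tcp_rot: [-3.138, -0.117, -0.007]
ft_force: [0.2, 2.6, -6.3]
width: 0.0372
```

Run:
```python
from h import *
st(); plan((.613,.0515,.024,.068)); c=shot('wrist'); case(c); np.savez('w9.npz',**c)
W=wworld(c);o,r,y,H,S,V=masks(c)
stripe(W,o,'plate top',.042,.048)
```

```text
t 33.15 [0.6138 0.0517 0.0261] yaw 0.074 w 0.0372 F [ 0.2  2.6 -6.3] q [ 0.26  0.71 -0.6   1.76  0.52  0.83 -0.51]
[{"x": -0.8, "y": 0.1, "z": 2.1, "ry": -0.005, "rz": 0.006}, "|"]
top 9153 ((613.7471923828125, 58.10303497314453), (34.964447021484375, 60.19313049316406), 4.185559272766113) 0.059
lock 2450 [0.6128 0.0737 0.0671] ((612.8311157226562, 72.72917175292969), (17.121238708496094, 17.916839599609375), 3.89764404296875)
plate top 25 mean [615.8  19.3] yaw 0.0683 len 48.6 [-23.2 25.4] thick pct5/95 mm [-0.8  0.8] nrm [-0.068  0.998]
```

>>> send_rows --increments '[{"x":0,"y":0,"z":3,"rx":0,"ry":0,"rz":0,"fingers":30},{"x":0,"y":0,"z":0,"rx":0,"ry":0,"rz":0,"fingers":30},{"x":0,"y":0,"z":0,"rx":0,"ry":0,"rz":0,"fingers":30}]'

```text
time: 33.45
eef_pos: [0.614, 0.0515, 0.0265]
tcp_rot: [3.138, 0.117, 0.009]
ft_force: [-0.5, 0.9, -5.7]
width: 0.0376
```

>>> send_rows --increments '[{"x":0,"y":0,"z":0,"rx":0,"ry":0,"rz":0,"fingers":60},{"x":0,"y":0,"z":0,"rx":0,"ry":0,"rz":0,"fingers":60},{"x":0,"y":0,"z":0,"rx":0,"ry":0,"rz":0,"fingers":60},{"x":0,"y":0,"z":0,"rx":0,"ry":0,"rz":0,"fingers":60}]'

```text
time: 33.78
eef_pos: [0.6156, 0.0494, 0.0259]
tcp_rot: [3.137, 0.113, 0.012]
ft_force: [-0.7, 0.0, -0.3]
width: 0.0512
```

Run:
```python
from h import *
st(); c=shot('wrist'); case(c); np.savez('w9.npz',**c)
W=wworld(c);o,r,y,H,S,V=masks(c)
stripe(W,o,'plate top',.042,.048)
plan((.613,.0515,.11,.068))
```

```text
t 33.78 [0.6156 0.0494 0.0259] yaw 0.072 w 0.0512 F [-0.7  0.  -0.3] q [ 0.25  0.71 -0.59  1.76  0.52  0.83 -0.51]
top 9459 ((613.75537109375, 57.07148742675781), (34.729713439941406, 62.2835807800293), 3.756683826446533) 0.0586
lock 2497 [0.6125 0.0737 0.0667] ((605.9247436523438, 59.33707809448242), (52.60367965698242, 21.95697784423828), 64.39749908447266)
plate top 254 mean [621.6  18.7] yaw 0.0712 len 60.4 [-33.5 26.8] thick pct5/95 mm [-2.9  1.4] nrm [-0.071  0.997]
[{"x": -0.6, "y": -0.7, "z": -28.0, "ry": -0.003}, {"x": -0.7, "y": -0.7, "z": -28.0, "ry": -0.003}, {"x": -0.8, "y": -0.7, "z": -28.0, "ry": -0.003}, "|"]
```

The case stayed put when released (lock unchanged at y 0.0737, about 2 mm off the plate). I'll rise, close the fingers and go over the lock.

>>> send_rows --increments '[{"x":-1,"y":0,"z":-15,"rx":0,"ry":0,"rz":0,"fingers":60},{"x":0,"y":0,"z":-35,"rx":0,"ry":0,"rz":0,"fingers":60},{"x":0,"y":0,"z":-35,"rx":0,"ry":0,"rz":0,"fingers":60},{"x":0,"y":0,"z":0,"rx":0,"ry":0,"rz":0,"fingers":0},{"x":0,"y":0,"z":0,"rx":0,"ry":0,"rz":0,"fingers":0}]'

```text
time: 34.25
eef_pos: [0.613, 0.0492, 0.1161]
tcp_rot: [3.137, 0.114, 0.008]
ft_force: [-0.2, -1.2, -1.3]
width: 0.0279
```

>>> send_rows --increments '[{"x":0,"y":-20,"z":0,"rx":0,"ry":0,"rz":0,"fingers":0},{"x":0,"y":0,"z":0,"rx":0,"ry":0,"rz":0,"fingers":0},{"x":0,"y":0,"z":0,"rx":0,"ry":0,"rz":0,"fingers":0}]'

```text
time: 34.5
eef_pos: [0.6127, 0.0686, 0.1188]
tcp_rot: [3.137, 0.111, 0.014]
ft_force: [0.2, -0.4, -0.5]
width: 0.0
```

Run:
```python
from h import *
st(); c=shot('wrist'); case(c); np.savez('w10.npz',**c)
W=wworld(c); r=masks(c)[1]; stripe(W,r,'bar',.012,.018)
plan((.6126,.0733,.078,.07))
```

```text
t 34.50 [0.6127 0.0686 0.1188] yaw 0.071 w 0.0000 F [ 0.2 -0.4 -0.5] q [ 0.27  0.6  -0.66  1.71  0.43  0.98 -0.48]
top 1839 ((612.9537353515625, 67.35780334472656), (34.66575241088867, 41.55509567260742), 5.026500225067139) 0.0584
lock 729 [0.6154 0.0764 0.0668] ((682.2977294921875, 139.77081298828125), (215.33056640625, 36.330284118652344), 47.90709686279297)
bar 1183 mean [584.5 173.3] yaw 0.2876 len 356.4 [-176.5 179.9] thick pct5/95 mm [-55.3  38.1] nrm [-0.284  0.959]
[{"y": -1.9, "z": 20.4, "ry": -0.004}, {"x": 0.1, "y": -1.8, "z": 20.4, "ry": -0.004}, "|"]
```

>>> send_rows --increments '[{"x":0,"y":-4,"z":18,"rx":0,"ry":-0.004,"rz":0,"fingers":0},{"x":0,"y":-2,"z":18,"rx":0,"ry":-0.004,"rz":0,"fingers":0},{"x":0,"y":0,"z":2,"rx":0,"ry":0,"rz":0,"fingers":0},{"x":0,"y":0,"z":0,"rx":0,"ry":0,"rz":0,"fingers":0}]'

```text
time: 34.88
eef_pos: [0.612, 0.0747, 0.0785]
tcp_rot: [3.137, 0.112, -0.0]
ft_force: [0.2, 0.2, 0.9]
width: -0.0001
```

>>> send_rows --increments '[{"x":0,"y":1,"z":7,"rx":0,"ry":0,"rz":0,"fingers":0},{"x":0,"y":0,"z":3,"rx":0,"ry":0,"rz":0,"fingers":0}]'

```text
time: 35.05
eef_pos: [0.612, 0.0731, 0.0677]
tcp_rot: [3.137, 0.111, -0.002]
ft_force: [0.3, -0.8, 1.5]
width: 0.0003
```

>>> send_rows --increments '[{"x":0,"y":0,"z":4,"rx":0,"ry":0,"rz":0,"fingers":0},{"x":0,"y":0,"z":4,"rx":0,"ry":0,"rz":0,"fingers":0}]'

```text
time: 35.22
eef_pos: [0.6135, 0.0736, 0.0627]
tcp_rot: [3.137, 0.11, 0.004]
ft_force: [-12.2, -4.3, 53.0]
width: 0.0
```

>>> send_rows --increments '[{"x":0,"y":0,"z":-5,"rx":0,"ry":0,"rz":0,"fingers":0},{"x":0,"y":0,"z":-30,"rx":0,"ry":0,"rz":0,"fingers":0},{"x":0,"y":0,"z":-40,"rx":0,"ry":0,"rz":0,"fingers":0},{"x":0,"y":0,"z":-30,"rx":0,"ry":0,"rz":0,"fingers":0},{"x":0,"y":0,"z":0,"rx":0,"ry":0,"rz":0,"fingers":30}]'

```text
time: 35.63
eef_pos: [0.6136, 0.0739, 0.1724]
tcp_rot: [3.137, 0.111, 0.005]
ft_force: [0.8, 0.8, -0.1]
width: 0.011
```

>>> send_rows --increments '[{"x":0,"y":25,"z":0,"rx":0,"ry":0,"rz":0,"fingers":30},{"x":0,"y":25,"z":0,"rx":0,"ry":0,"rz":0,"fingers":30},{"x":0,"y":0,"z":0,"rx":0,"ry":0,"rz":0,"fingers":30},{"x":0,"y":0,"z":0,"rx":0,"ry":0,"rz":0,"fingers":30}]'

```text
time: 35.97
eef_pos: [0.6192, 0.0236, 0.1759]
tcp_rot: [3.137, 0.113, 0.017]
ft_force: [-0.4, 0.8, 0.7]
width: 0.0257
```

Run:
```python
from h import *
st(); c=shot('wrist'); W=wworld(c);o,r,y,H,S,V=masks(c); np.savez('w11.npz',**c)
z=W[...,2]
m=y&(abs(z-.059)<.003)&(W[...,0]<.66)&(W[...,1]<.12); p=W[m]; print('top',len(p),cv2.minAreaRect(p[:,:2].astype(np.float32)*1000),np.median(p[:,2]))
m=r&(z>.055)&(z<.075)&(W[...,1]<.1)&(W[...,1]>.04)&(W[...,0]>.59)&(W[...,0]<.64); p=W[m]; print('lock',len(p),p.mean(0).round(4),cv2.minAreaRect(p[:,:2].astype(np.float32)*1000))
stripe(W,r&(W[...,1]>.17)&(W[...,1]<.2)&(abs(W[...,0]-.6)<.06),'bar',.0135,.018)
stripe(W,o&(W[...,1]<.04),'plate',.042,.048)
save(c['frame'][0:330,100:470],'w11.png',2.1)
```

```text
t 35.97 [0.6192 0.0236 0.1759] yaw 0.072 w 0.0257 F [-0.4  0.8  0.7] q [ 0.36  0.54 -0.68  1.65  0.38  1.08 -0.36]
top 2940 ((615.3838500976562, 26.79116439819336), (35.42621994018555, 122.64254760742188), 3.35168194770813) 0.05849913787633232
lock 420 [0.6126 0.0727 0.0622] ((612.6161499023438, 72.92002868652344), (15.753073692321777, 15.817606925964355), 4.05914306640625)
bar 409 mean [602.1 184.8] yaw 0.0639 len 88.4 [-43.6 44.8] thick pct5/95 mm [-2.8  2.7] nrm [-0.064  0.998]
plate 621 mean [614.7  16. ] yaw 0.0670 len 89.1 [-44.3 44.8] thick pct5/95 mm [-2.7  2.9] nrm [-0.067  0.998]
```

View pics/w11.png

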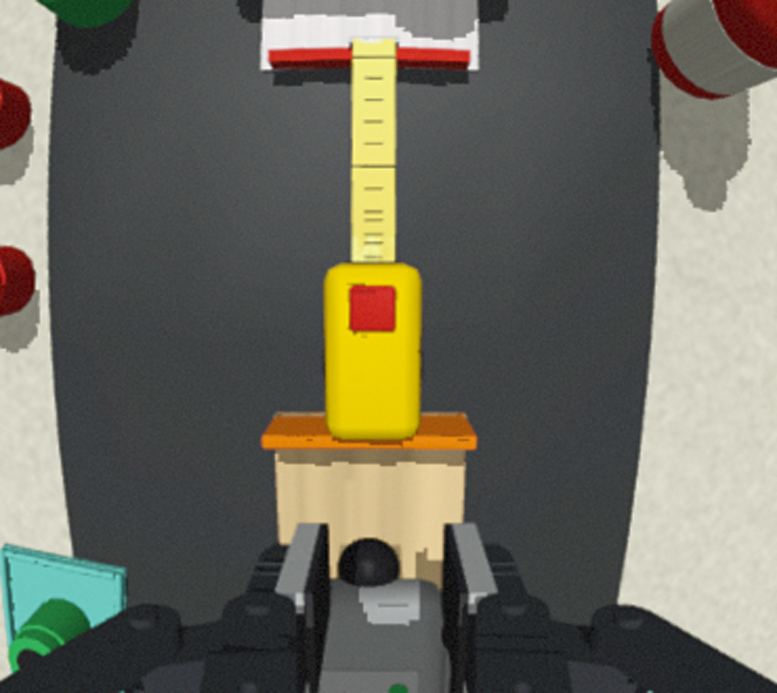

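The wrist view shows the red lock down (top at 0.0622, against 0.0667 before), the case back at the plate, and the blade over the bar with the hook beyond it. Next is the knob.

Run:
```python
from h import *
plan((.612,.268,.19,.82),step=30,turn=.1)
```

```text
[{"x": 1.2, "y": -27.2, "z": -1.7, "rz": -0.083}, {"x": 3.4, "y": -27.0, "z": -1.7, "rz": -0.083}, {"x": 5.7, "y": -26.7, "z": -1.7, "rz": -0.083}, {"x": 7.8, "y": -26.1, "z": -1.6, "rz": -0.083}, {"x": 10.0, "y": -25.4, "z": -1.6, "rz": -0.083}, {"x": 12.1, "y": -24.4, "z": -1.6, "rz": -0.083}, {"x": 14.0, "y": -23.4, "z": -1.6, "rz": -0.083}, {"x": 15.9, "y": -22.1, "z": -1.6, "rz": -0.083}, {"x": 17.7, "y": -20.7, "z": -1.6, "rz": -0.083}, "|"]
```

>>> send_rows --increments '[{"x":1,"y":-27,"z":-2,"rx":0,"ry":0,"rz":-0.083,"fingers":50},{"x":3,"y":-27,"z":-2,"rx":0,"ry":0,"rz":-0.083,"fingers":50},{"x":6,"y":-27,"z":-2,"rx":0,"ry":0,"rz":-0.083,"fingers":50},{"x":8,"y":-26,"z":-2,"rx":0,"ry":0,"rz":-0.083,"fingers":50},{"x":10,"y":-25,"z":-2,"rx":0,"ry":0,"rz":-0.083,"fingers":50}]'

```text
time: 36.43
eef_pos: [0.6155, 0.1558, 0.1822]
tcp_rot: [3.038, 0.758, 0.009]
ft_force: [0.3, 0.5, -0.5]
width: 0.0428
```

>>> send_rows --increments '[{"x":12,"y":-24,"z":-2,"rx":0,"ry":0,"rz":-0.083,"fingers":50},{"x":14,"y":-23,"z":-2,"rx":0,"ry":0,"rz":-0.083,"fingers":50},{"x":16,"y":-22,"z":0,"rx":0,"ry":0,"rz":-0.083,"fingers":50},{"x":10,"y":-12,"z":0,"rx":0,"ry":0,"rz":-0.05,"fingers":50},{"x":0,"y":0,"z":0,"rx":0,"ry":0,"rz":0,"fingers":50}]'

```text
time: 36.85
eef_pos: [0.6068, 0.2691, 0.1842]
tcp_rot: [2.877, 1.251, 0.007]
ft_force: [-1.1, 0.3, -0.5]
width: 0.0428
```

>>> send_rows --increments '[{"x":0,"y":0,"z":0,"rx":0,"ry":0,"rz":0,"fingers":50},{"x":0,"y":0,"z":0,"rx":0,"ry":0,"rz":0,"fingers":50}]'

```text
time: 37.02
eef_pos: [0.6054, 0.271, 0.1832]
tcp_rot: [2.877, 1.254, 0.005]
ft_force: [0.2, 0.1, 0.0]
width: 0.0427
```

```bash
cat >> h.py <<'E'
def knob(c):
    W=wworld(c);o,r,y,H,S,V=masks(c); z=W[...,2]
    near=(np.hypot(W[...,0]-.597,W[...,1]-.287)<.036)
    m=near&(z>.088)&(z<.099); p=W[m]; print('grip',len(p),cv2.minAreaRect(p[:,:2].astype(np.float32)*1000),(p.mean(0)*1e3).round(1))
    m=near&o&(z>.055)&(z<.075); p=W[m]; print('mark',len(p),(p.mean(0)*1e3).round(1))
    m=near&(z>.085)&(z<.099)&(V>190)&(S<50); p=W[m]; print('white',len(p),(p.mean(0)*1e3).round(1) if len(p) else '')
    m=near&(z>.055)&(z<.072); p=W[m]; print('dial',len(p))
E
python3 - <<'E'
from h import *
st(); c=shot('wrist'); knob(c); np.savez('w12.npz',**c); save(c['frame'],'w12.png',1.3)
E
```

```text
t 37.02 [0.6054 0.271  0.1832] yaw 0.822 w 0.0427 F [0.2 0.1 0. ] q [ 0.04  0.66 -0.85  1.51  0.52  1.2  -0.07]
grip 931 ((596.5510864257812, 287.74896240234375), (11.772196769714355, 43.20101547241211), 47.030357360839844) [595.4 288.6  92.7]
mark 108 [608.4 314.5  63. ]
white 115 [605.7 279.2  93.7]
dial 4281
```

View pics/w12.png

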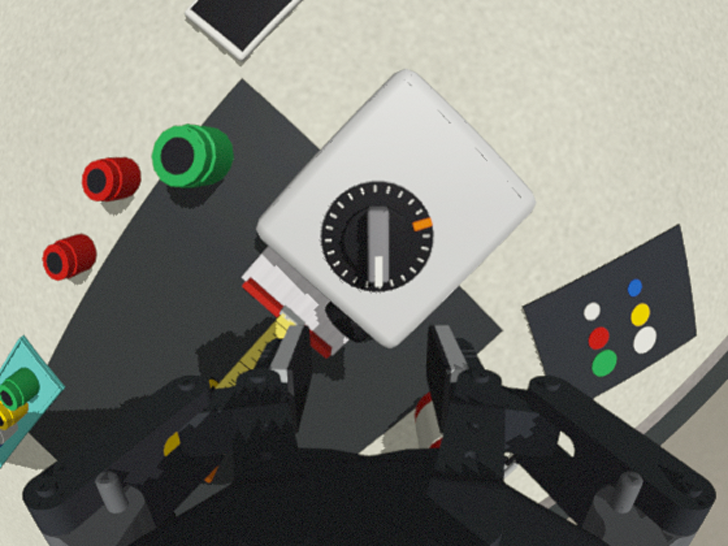

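The wrist view shows the white pointer at (378,270), the lower end of the grip, and the orange mark at (423,225). The turn is about 1.90 rad counter-clockwise. I'll grip it.

>>> send_rows --increments '[{"x":6,"y":-18,"z":10,"rx":0,"ry":0,"rz":0,"fingers":50},{"x":0,"y":0,"z":25,"rx":0,"ry":0,"rz":0,"fingers":50},{"x":0,"y":0,"z":25,"rx":0,"ry":0,"rz":0,"fingers":50},{"x":0,"y":0,"z":0,"rx":0,"ry":0,"rz":0,"fingers":50},{"x":0,"y":0,"z":0,"rx":0,"ry":0,"rz":0,"fingers":50}]'

```text
time: 37.48
eef_pos: [0.6005, 0.2796, 0.1228]
tcp_rot: [2.882, 1.228, 0.009]
ft_force: [0.0, -0.1, 0.1]
width: 0.0431
```

Run:
```python
from h import *
st(); plan((.5965,.2877,.077,.821))
```

```text
t 37.48 [0.6005 0.2796 0.1228] yaw 0.806 w 0.0431 F [ 0.  -0.1  0.1] q [ 0.01  0.72 -0.81  1.57  0.57  1.1  -0.14]
[{"x": 1.5, "y": -4.5, "z": 22.9, "rx": 0.005, "rz": -0.008}, {"x": 1.5, "y": -4.4, "z": 22.9, "rx": 0.005, "rz": -0.008}, "|"]
```

>>> send_rows --increments '[{"x":3,"y":-9,"z":5,"rx":0.01,"ry":0,"rz":-0.016,"fingers":50},{"x":0,"y":0,"z":15,"rx":0,"ry":0,"rz":0,"fingers":50},{"x":0,"y":0,"z":15,"rx":0,"ry":0,"rz":0,"fingers":50},{"x":0,"y":0,"z":5,"rx":0,"ry":0,"rz":0,"fingers":50},{"x":0,"y":0,"z":0,"rx":0,"ry":0,"rz":0,"fingers":50}]'

```text
time: 37.9
eef_pos: [0.5987, 0.2866, 0.0829]
tcp_rot: [-2.882, -1.249, -0.009]
ft_force: [0.2, -0.2, 0.2]
width: 0.0427
```

Run:
```python
from h import *
st(); plan((.5965,.2877,.077,.821))
```

```text
t 37.90 [0.5987 0.2866 0.0829] yaw 0.818 w 0.0427 F [ 0.2 -0.2  0.2] q [-0.01  0.76 -0.79  1.6   0.61  1.04 -0.16]
[{"x": -0.8, "y": -2.4, "z": 5.8, "rx": 0.002, "ry": -0.005, "rz": -0.003}, "|"]
```

>>> send_rows --increments '[{"x":-1,"y":-2,"z":6,"rx":0,"ry":-0.004,"rz":-0.003,"fingers":50},{"x":0,"y":0,"z":0,"rx":0,"ry":0,"rz":0,"fingers":10},{"x":0,"y":0,"z":0,"rx":0,"ry":0,"rz":0,"fingers":5},{"x":0,"y":0,"z":0,"rx":0,"ry":0,"rz":0,"fingers":5},{"x":0,"y":0,"z":0,"rx":0,"ry":0,"rz":0,"fingers":5}]' --force 30

```text
time: 38.32
eef_pos: [0.5961, 0.2873, 0.076]
tcp_rot: [2.879, 1.253, 0.0]
ft_force: [1.0, 0.8, -4.4]
width: 0.0114
```

>>> send_rows --increments '[{"x":0,"y":0,"z":0,"rx":0,"ry":0,"rz":0,"fingers":5},{"x":0,"y":0,"z":0,"rx":0,"ry":0,"rz":0,"fingers":5}]'

```text
time: 38.48
eef_pos: [0.5961, 0.2873, 0.076]
tcp_rot: [2.879, 1.253, 0.0]
ft_force: [0.7, 0.8, -1.8]
width: 0.0112
```

>>> send_rows --increments '[{"x":0,"y":0,"z":0,"rx":0,"ry":0,"rz":-0.06,"fingers":5},{"x":0,"y":0,"z":0,"rx":0,"ry":0,"rz":-0.1,"fingers":5},{"x":0,"y":0,"z":0,"rx":0,"ry":0,"rz":-0.1,"fingers":5}]'

```text
time: 38.73
eef_pos: [0.5962, 0.2875, 0.076]
tcp_rot: [2.687, 1.624, 0.002]
ft_force: [0.8, -0.4, -4.4]
width: 0.0114
```

Run:
```python
from h import *
st(); plan((.5965,.2877,.079,.82+1.904),turn=.1)
```

```text
t 38.73 [0.5962 0.2875 0.076 ] yaw 1.087 w 0.0114 F [ 0.8 -0.4 -4.4] q [ 0.01  0.79 -0.84  1.6   0.66  1.06  0.07]
[{"z": -0.2, "rz": -0.096}, {"z": -0.2, "rz": -0.096}, {"z": -0.2, "rz": -0.096}, {"z": -0.2, "rz": -0.096}, {"z": -0.2, "rz": -0.096}, {"z": -0.2, "rz": -0.096}, {"z": -0.2, "rz": -0.096}, {"z": -0.2, "rz": -0.096}, {"z": -0.2, "rz": -0.096}, {"z": -0.2, "rz": -0.096}, {"z": -0.2, "rz": -0.096}, {"z": -0.2, "rz": -0.096}, {"z": -0.2, "rz": -0.096}, {"z": -0.2, "rz": -0.096}, {"z": -0.2, "rz": -0.096}, {"z": -0.2, "rz": -0.096}, {"z": -0.2, "rz": -0.096}, "|"]
```

Turning works and the forces are low. Continuing, about 1.64 rad to go.

>>> send_rows --increments '[{"x":0,"y":0,"z":0,"rx":0,"ry":0,"rz":-0.1,"fingers":5},{"x":0,"y":0,"z":0,"rx":0,"ry":0,"rz":-0.1,"fingers":5},{"x":0,"y":0,"z":0,"rx":0,"ry":0,"rz":-0.1,"fingers":5},{"x":0,"y":0,"z":0,"rx":0,"ry":0,"rz":-0.1,"fingers":5},{"x":0,"y":0,"z":0,"rx":0,"ry":0,"rz":-0.1,"fingers":5}]'

```text
time: 39.15
eef_pos: [0.5964, 0.2881, 0.076]
tcp_rot: [2.174, 2.266, 0.003]
ft_force: [-0.3, 1.2, -3.8]
width: 0.0113
```

>>> send_rows --increments '[{"x":0,"y":0,"z":0,"rx":0,"ry":0,"rz":-0.1,"fingers":5},{"x":0,"y":0,"z":0,"rx":0,"ry":0,"rz":-0.1,"fingers":5},{"x":0,"y":0,"z":0,"rx":0,"ry":0,"rz":-0.1,"fingers":5},{"x":0,"y":0,"z":0,"rx":0,"ry":0,"rz":-0.1,"fingers":5},{"x":0,"y":0,"z":0,"rx":0,"ry":0,"rz":-0.1,"fingers":5}]'

```text
time: 39.57
eef_pos: [0.5962, 0.2887, 0.076]
tcp_rot: [1.512, 2.753, 0.004]
ft_force: [-0.4, 0.9, -2.2]
width: 0.0114
```

Run:
```python
from h import *
st(); print(.82+1.904)
```

```text
t 39.57 [0.5962 0.2887 0.076 ] yaw 2.137 w 0.0114 F [-0.4  0.9 -2.2] q [ 0.12  0.89 -1.05  1.59  0.83  1.16  1.01]
2.7239999999999998
```

>>> send_rows --increments '[{"x":0,"y":0,"z":0,"rx":0,"ry":0,"rz":-0.1,"fingers":5},{"x":0,"y":0,"z":0,"rx":0,"ry":0,"rz":-0.1,"fingers":5},{"x":0,"y":0,"z":0,"rx":0,"ry":0,"rz":-0.1,"fingers":5},{"x":0,"y":0,"z":0,"rx":0,"ry":0,"rz":-0.1,"fingers":5},{"x":0,"y":0,"z":0,"rx":0,"ry":0,"rz":-0.1,"fingers":5}]'

```text
time: 39.98
eef_pos: [0.5958, 0.2891, 0.076]
tcp_rot: [-0.746, -3.052, -0.005]
ft_force: [-0.8, 1.7, -1.7]
width: 0.0111
```

>>> send_rows --increments '[{"x":0,"y":0,"z":0,"rx":0,"ry":0,"rz":-0.05,"fingers":5},{"x":0,"y":0,"z":0,"rx":0,"ry":0,"rz":0,"fingers":5}]'

```text
time: 40.15
eef_pos: [0.5957, 0.2891, 0.076]
tcp_rot: [-0.657, -3.071, -0.005]
ft_force: [-0.1, 0.5, -1.2]
width: 0.0111
```

Run:
```python
from h import *
st()
```

```text
t 40.15 [0.5957 0.2891 0.076 ] yaw 2.720 w 0.0111 F [-0.1  0.5 -1.2] q [ 0.16  0.95 -1.16  1.59  0.91  1.22  1.54]
```

Now at yaw 2.720. I'll open, rise and check.

>>> send_rows --increments '[{"x":0,"y":0,"z":0,"rx":0,"ry":0,"rz":0,"fingers":45},{"x":0,"y":0,"z":0,"rx":0,"ry":0,"rz":0,"fingers":45},{"x":0,"y":0,"z":0,"rx":0,"ry":0,"rz":0,"fingers":45},{"x":0,"y":0,"z":-20,"rx":0,"ry":0,"rz":0,"fingers":45},{"x":0,"y":0,"z":-40,"rx":0,"ry":0,"rz":0,"fingers":45}]'

```text
time: 40.57
eef_pos: [0.5943, 0.2856, 0.1303]
tcp_rot: [-0.669, -3.062, 0.006]
ft_force: [0.8, -0.1, 1.4]
width: 0.0383
```

>>> send_rows --increments '[{"x":0,"y":10,"z":-35,"rx":0,"ry":0,"rz":0,"fingers":45},{"x":0,"y":20,"z":-20,"rx":0,"ry":0,"rz":0,"fingers":45},{"x":0,"y":0,"z":0,"rx":0,"ry":0,"rz":0,"fingers":45},{"x":0,"y":0,"z":0,"rx":0,"ry":0,"rz":0,"fingers":45},{"x":0,"y":0,"z":0,"rx":0,"ry":0,"rz":0,"fingers":45}]'

```text
time: 40.98
eef_pos: [0.6093, 0.3155, 0.1967]
tcp_rot: [0.68, 3.066, 0.004]
ft_force: [-0.1, -0.1, -0.8]
width: 0.0386
```

Run:
```python
from h import *
st(); c=shot('wrist'); knob(c); save(c['frame'],'w13.png',1.3)
```

```text
t 40.98 [0.6093 0.3155 0.1967] yaw 2.705 w 0.0386 F [-0.1 -0.1 -0.8] q [ 0.12  0.86 -1.22  1.42  0.81  1.41  1.6 ]
grip 864 ((596.1015014648438, 289.0602111816406), (43.69288635253906, 12.077900886535645), 66.28072357177734) [595.7 288.   92.8]
mark 33 [609.9 317.8  63.4]
white 133 [601.2 300.4  93.5]
dial 4004
```

The knob axis reads 66.3° and the mark 64-66°, well within 8°. Final check of the pots and tape from above.

Run:
```python
from h import *
c=shot('top'); save(c['frame'][130:300,130:430],'t9.png',2.6); W=world(c)
hsv=cv2.cvtColor(c['frame'],cv2.COLOR_RGB2HSV);H,S,V=[hsv[...,i].astype(int) for i in range(3)]
tc=np.array([.4382,-.2218]);e=np.array([.0911,.9958]);n=np.array([e[1],-e[0]])
L=(W[...,:2]-tc); y=L@e; x=L@n; m=(abs(x)<.05)&(abs(y)<.16)&(W[...,2]>.04)
k,l,s,_=cv2.connectedComponentsWithStats(m.astype(np.uint8))
for i in range(1,k):
    if s[i,4]>20: q=l==i; print(s[i,4],'tray xy mm',(x[q].mean()*1e3).round(1),(y[q].mean()*1e3).round(1),'z %.3f'%np.percentile(W[q][:,2],90))
```

```text
1389 tray xy mm -18.3 118.7 z 0.697
96 tray xy mm 2.0 -55.0 z 0.053
99 tray xy mm 3.7 -104.7 z 0.053
```

View pics/t9.png

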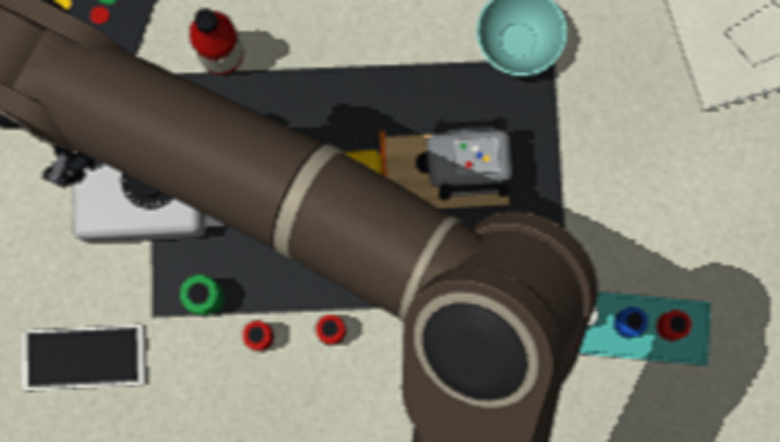

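Run:
```python
from h import *
c=shot('side'); W=world(c); np.savez('s10.npz',**c)
hsv=cv2.cvtColor(c['frame'],cv2.COLOR_RGB2HSV);H,S,V=[hsv[...,i].astype(int) for i in range(3)]
tc=np.array([.4382,-.2218]);e=np.array([.0911,.9958]);n=np.array([e[1],-e[0]])
L=(W[...,:2]-tc); y=L@e; x=L@n; m=(abs(x)<.06)&(abs(y)<.17)&(W[...,2]>.015)&(W[...,2]<.07)
for nm,q in dict(green=(H>50)&(H<78)&(S>100),yellow=(H>18)&(H<34)&(S>130),blue=(H>100)&(H<125)&(S>120),red=((H<8)|(H>172))&(S>120),white=(S<45)&(V>110)).items():
    q=m&q; p=W[q]
    if len(p): print(nm,len(p),'tray xy',(x[q].mean()*1e3).round(1),(y[q].mean()*1e3).round(1),'z',np.percentile(p[:,2],[2,98]).round(3))
save(c['frame'],'s10.png',1.42)
```

```text
green 183 tray xy -2.4 110.9 z [0.017 0.051]
yellow 166 tray xy 10.1 52.2 z [0.018 0.051]
blue 149 tray xy 1.5 -40.0 z [0.017 0.051]
red 105 tray xy 1.7 -94.3 z [0.019 0.05 ]
white 94 tray xy 0.4 13.9 z [0.016 0.05 ]
```

View pics/s10.png

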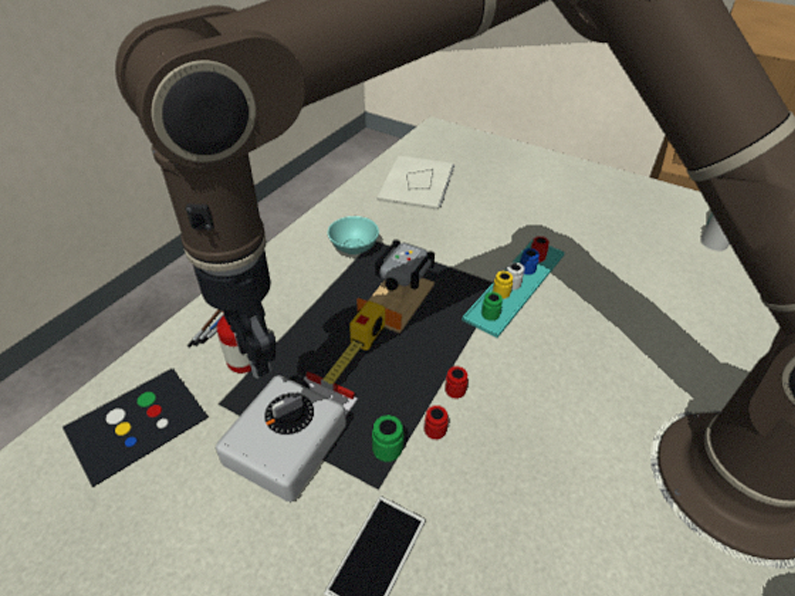

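The side view shows all five pots upright in the tray, the tape hooked with its case at the plate, the pointer at the mark, and the bottle, bowl and phone in place. The arm is clear, so I'm handing in.

```bash
python3 -c "
from h import *
st(); print(job_done())"
```

```text
t 41.13 [0.6091 0.3143 0.1951] yaw 2.705 w 0.0388 F [-0.6 -1.3  0.4] q [ 0.12  0.86 -1.22  1.42  0.81  1.41  1.6 ]
the job is handed in; nothing more can be done
None
```

I carried out every part of the task and handed it in at 41 s of simulated time; no verdict was reported.

- **Pots:** All five are upright in the teal tray. The red was the one farthest from the base and the green was the smaller one. The arm hid three of them from the top camera, so I confirmed those with the side camera.
- **Tape:** It is hooked on the projector side of the bar and was set down unlocked about 2 mm from the orange plate. I then pressed the lock. After that the back gap read about 1 mm and the lock top had dropped about 4.5 mm; more than 3 mm is needed.
- **Knob:** It turned about 1.90 rad counter-clockwise. The grip reads 66.3°. The mark read 66.1° before the turn and 64.3° after, when it was partly hidden; both are within the 8° allowed.
- **Bottle, bowl and phone:** They look unmoved in the final view. I did not measure them.

**Doubtful point:** when the lock bottomed out, the wrist force reached about 53 N through the shut fingertips. That is under the 120 N wrist limit. It is above 40 N, but I read that limit as covering only the arm and the gripper's body. The case did not move noticeably.

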